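# Charge the deburring tub with a charging boat

### The job

Take the narrow charging boat that holds the steel roller, lower it level through the slot in the tub's cover plate and tip it lengthwise inside so that the roller falls into the tub; the boat must not touch the tub or its slot edges. Then bring the emptied boat out through the slot again and stand it upright, fully on the plywood board, and let go.

Things in the scene. Friction and masses are not known exactly. Their poses are not given: they have to be found in the camera images.
- boat: Narrow steel boat, 169 mm tall. Trough 84 (x) by 40 (y), sides 30 high, x ends open; V floor rises 15 deg to both ends: tipped 40 deg lengthwise the roller rolls out. Two 14 mm straps at mid-length rise to a cross piece at 118-122; on it the black grip block, 26 (x) by 16 (y), from 121 to 169 up; grip across y near 148. Origin: centre of underside, z up. A wider (68), empty boat, as tall, is a bystander.
- roller: Plain steel roller, 22 mm in diameter, 28 mm long, lying crosswise in the middle of the narrow boat's trough. Origin: its centre; its y axis is its own axis.
- tub: Fixed green tub, 220 (x) by 150 (y) by 135 mm high, motor box beyond its clear +x wall. Aluminium cover plate 6 thick, top at 135; centred slot 114 (x) by 64 (y). Inside 212 by 142, floor at 15. With the boat along x, upright, underside at 55 above the bench, it can be turned 40 deg about the slot's middle (height 132), either way, touching nothing. Origin: centre of underside, at bench level.
- board: Fixed plywood setting-down board, 150 mm (x) by 120 mm (y), 6 mm thick, lying on the bench. Origin: centre of its underside; z up.
Mind the look-alikes: they are no part of the job. Of the things shaped like the board, the plywood one is meant.

How it is judged:
By the outcome, as a careful person would: the job done as asked, in the order asked, and still so for the second after the job is handed in, with the robot touching nothing.
It also fails if it takes over 64 s, if anything falls off the work surface, if the arm or the gripper's body presses on something with over 40 N, if the wrist force passes 120 N, or if a joint passes its speed limit or range.

### The arm

A 6-joint arm with a two-finger parallel gripper is mounted at the origin on the work surface. World frame = base frame: x ahead of the robot, y to its left, z up, the work surface at z = 0. Lengths are in m, angles in rad, forces in N, time in s.
With the tool pointing down it reaches from about 0.25 to 0.775 m from the base axis. Payload 4 kg.
Tool frame: the origin (TCP) lies at the very end of the fingers, on their centre line; the grasp point (between the pads) lies 19 mm behind it; x points along the fingers, y is the direction in which the jaws open and shut, and the axes are right-handed (so a half turn about x gives the same grasp; the last joint's range is limited). The gripper opens to 94 mm and grips with 3 to 60 N. Pads are 16 mm wide; open, the fingers measure 119 mm over their backs; the gripper's body (75 mm by 177 mm) begins 78 mm behind the grasp point.
Start: joints at [-1.249, 0.087, 1.371, -0, 1.684, -0.103], TCP at [0.227, -0.501, 0.206] pointing down, gripper open.
Joint ranges: [-3.1, 3.1], [-0.76, 2.03], [0.27, 2.55], [-1.08, 4.22], [0.17, 2.65], [-2.57, 2.57]. Speed limits (rad/s): [2.79, 2.79, 3.14, 3.14, 3.14, 3.14].

### API

Orientations are given as [roll, pitch, yaw] about the fixed x, y, z axes, in that order (R = Rz(yaw) Ry(pitch) Rx(roll)).
In Python, from bench import robot gives the robot as it stands.
- The arm moves only by the tool carry_out, never from a script. Its argument "targets" is a list of rows, each a list of 5 numbers: the closure, from 0 (fully open) to 1 (shut), then the shift along the tool's x, y, z in cm, then the turn about the tool's x in degrees. In form: [[fingers, tx, ty, tz, turn], ...]. A call has 1 to 20 rows; each row shifts and turns the commanded pose from where the row before left it, along the tool's axes as they then stand; what a row does not reach is not made up. A row lasts 1/10 s, in which the tool goes at most 50 mm and 8.59 degrees, less where a joint would pass 70% of its speed; a pose out of reach is approached as far as the arm can. A call is refused whole if a number of a shift passes 5 or a number of a turn 8.59, either way. A call with a gripper value outside its range is refused whole. The fingers move at their own pace and stop on an object; the grip force is fixed at half the most. Time passes only in rows, so rows that do not move let the fingers close. It gives the time, the measured TCP pose, the force and the opening at its end, in the units of the state.
- robot.get_obs(): the state, without advancing time (a new reading comes with each control period).
- robot.snapshot(name): name is "scene" or "top" or "wrist"; returns a dict with "image" (420x560x3 uint8, red, green, blue), "camera_matrix" (3x3 intrinsics, pixels), "pose" (4x4, takes a point from camera to world coordinates). Camera axes: x right, y up, looking along -z (the intrinsics and any distortion apply to the point x, -y, -z); pixel columns grow to the right and rows downward; lengths in m; the calibration is good to about 2 mm. A picture is of the moment at which its call begins. There is no depth.
- robot.close_job(): hands the job in, once; it reports no verdict.
The state is a dict: "time": time; "joint_positions": joint angles; "qvel": joint speeds; "joint_torque": joint torques, N m; "tool_pos": TCP position; "ee_rot": TCP orientation; "wrist_force": force on the tool from outside, world axes, zero at the start; "wrist_torque": the same for the moment, N m; "width": finger opening in m.
Only numpy, scipy, OpenCV 4.12 (cv2) and the standard library are available. Lean on these libraries where they do the work, as an engineer would, in place of code of your own. Each camera call takes 0.05 s, during which the arm holds its last target. There are 200 camera calls.

## Working session

There is one attempt and no reset: what is moved stays moved. The work goes in short steps, Python scripts to look and compute and a tool call to move; the robot and the scene stay as the last step left them, time stands still between calls to the robot, and variables do not carry over. Pictures are saved under pics/ and viewed, about 8 in all and at most 12, crops included, and the job is handed in when it is done.

Besides the shell and the picture viewer there is one more tool, called as name(argument=value, ...), one argument or row to a line, values as JSON. carry_out: Moves the arm, as the interface text tells. Its arguments: {"type":"object","properties":{"targets":{"type":"array","items":{"type":"array","items":{"type":"number"}}}},"required":["targets"]}

```bash
mkdir -p pics; ls
cat > h.py <<'E'
import numpy as np, cv2
from bench import robot
def snap(n,f):
    s=robot.snapshot(n); cv2.imwrite(f'pics/{f}.png',s['image'][:,:,::-1]); np.savez(f'pics/{f}.npz',**{k:v for k,v in s.items()}); return s
def ray(s,u,v):
    K=np.array(s['camera_matrix']);P=np.array(s['pose'])
    d=np.linalg.inv(K)@[u,v,1]; d=np.array([d[0],-d[1],-d[2]])
    return P[:3,3],P[:3,:3]@d
def onz(s,u,v,z):
    o,d=ray(s,u,v); return o+d*(z-o[2])/d[2]
def proj(s,p):
    K=np.array(s['camera_matrix']);P=np.array(s['pose'])
    c=P[:3,:3].T@(np.array(p)-P[:3,3]); q=K@[c[0],-c[1],-c[2]]; return q[:2]/q[2]
E
python3 - <<'E'
from h import *
a=snap('scene','s0');b=snap('top','t0')
print({k:(v if k!='image' else 0) for k,v in a.items()}); print(b['camera_matrix'],b['pose'],b.keys())
print(robot.get_obs())
E
```

```text
pics
{'image': 0, 'camera_matrix': array([[448.5949684 ,   0.        , 280.84486535],
       [  0.        , 448.5949684 , 209.98733602],
       [  0.        ,   0.        ,   1.        ]]), 'pose': array([[-0.18534341, -0.82953022,  0.52680872,  1.19321885],
       [ 0.98252718, -0.14717468,  0.11392958, -0.01093984],
       [-0.01697512,  0.53871999,  0.84231385,  1.1040027 ],
       [ 0.        ,  0.        ,  0.        ,  1.        ]])}
[[462.97222636   0.         268.06993816]
 [  0.         462.97222636 210.89148221]
 [  0.           0.           1.        ]] [[ 0.01010733  0.9762344  -0.21648148  0.24591232]
 [-0.99994158  0.01069714  0.00155289 -0.14645875]
 [ 0.00383171  0.21645314  0.97628549  1.40826231]
 [ 0.          0.          0.          1.        ]] dict_keys(['image', 'camera_matrix', 'pose'])
{'time': 0.1, 'joint_positions': array([-1.24907837e+00,  8.78704175e-02,  1.37210737e+00, -2.37247661e-05,
        1.68362397e+00, -1.03100832e-01]), 'qvel': array([ 0.00090927, -0.00277655, -0.00231874, -0.00026471, -0.00044465,
       -0.00010537]), 'joint_torque': array([ 1.69767318e-03, -3.41253948e+01, -3.03299832e+01,  7.20144762e-02,
        3.04495264e-02, -8.41799420e-05]), 'tool_pos': array([ 0.22651173, -0.50063276,  0.20442493]), 'ee_rot': array([-1.66216145,  1.56878709,  1.90424734]), 'wrist_force': array([ 0.40803898, -0.41468901, -0.4265924 ]), 'wrist_torque': array([0.05370205, 0.0199936 , 0.01383712]), 'width': 0.09406457214945005}
```

View pics/s0.png

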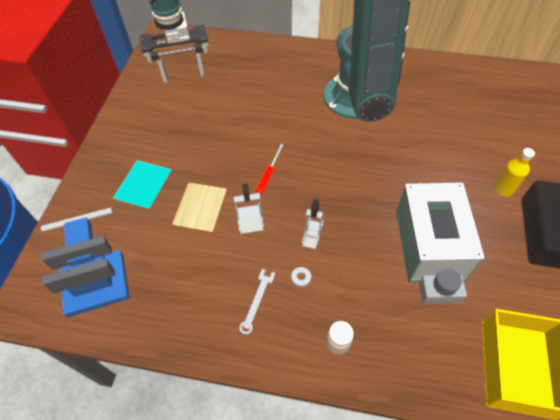

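View pics/t0.png

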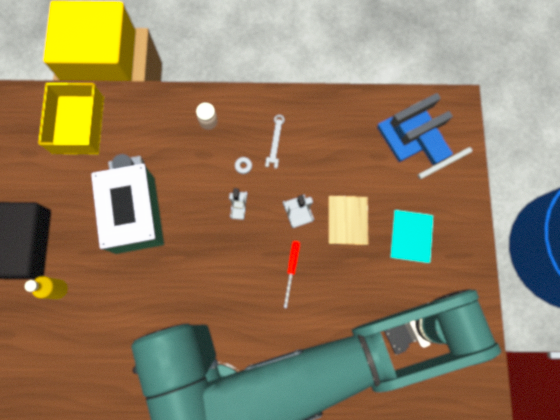

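The top view shows the narrow boat at (238,205) and the wide decoy at (298,210). The tub is at (125,205), the plywood board at (348,220) and the cyan look-alike at (412,236). The scene view shows the narrow boat at (313,225), the wide one at (249,212), the tub at (440,230) and the plywood at (200,206). I'll measure these and crop in close on the chosen boat.

Run:
```python
from h import *
S={n:dict(np.load(f'pics/{n}.npz')) for n in('s0','t0')}
t=S['t0'];s=S['s0']
hsv=cv2.cvtColor(t['image'],cv2.COLOR_RGB2HSV)
g=((hsv[...,1]<45)&(hsv[...,2]>110)).astype(np.uint8)
def rect(m,box,name,z):
    x0,y0,x1,y1=box; mm=np.zeros_like(m); mm[y0:y1,x0:x1]=m[y0:y1,x0:x1]
    c=max(cv2.findContours(mm,0,2)[0],key=cv2.contourArea); r=cv2.minAreaRect(c)
    P=np.array([onz(t,u,v,z) for u,v in cv2.boxPoints(r)])
    e=P[1]-P[0],P[2]-P[1]
    print(name,r,'ctr',P.mean(0).round(4),[ (np.linalg.norm(k).round(4),np.degrees(np.arctan2(k[1],k[0])).round(1)) for k in e])
rect(g,(85,160,165,255),'plate',.135)
dk=((hsv[...,2]<70)).astype(np.uint8)
rect(dk,(105,175,142,235),'slot',.135)
pl=((hsv[...,0]>15)&(hsv[...,0]<30)&(hsv[...,2]>170)&(hsv[...,1]>60)).astype(np.uint8)
rect(pl,(320,185,380,255),'board',.006)
rect(dk,(225,180,255,202),'grip(top)',.169)
for u,v in[(238,205)]: print(onz(t,u,v,.03))
a=cv2.resize(t['image'][165:245,200:330],None,fx=5,fy=5,interpolation=2)
b=cv2.resize(s['image'][170:270,230:340],None,fx=4,fy=4,interpolation=2)
b=cv2.copyMakeBorder(b,0,0,0,650-440,0);o=np.vstack([a[:,:650],b])
o=cv2.resize(o,None,fx=.74,fy=.74);cv2.imwrite('pics/c1.png',o[:,:,::-1]);print(o.shape)
```

```text
plate ((121.85591125488281, 202.41921997070312), (86.43506622314453, 56.83039474487305), 82.40535736083984) ctr [0.5508 0.2652 0.135 ] [(np.float64(0.1623), np.float64(-81.3)), (np.float64(0.2542), np.float64(-169.0))]
slot ((122.20001220703125, 205.09999084472656), (34.9777946472168, 18.48117446899414), 82.87498474121094) ctr [0.5409 0.2633 0.135 ] [(np.float64(0.0521), np.float64(-81.9)), (np.float64(0.1024), np.float64(-168.9))]
board ((348.0, 219.5), (49.0, 40.0), 90.0) ctr [ 0.5332 -0.3961  0.006 ] [(np.float64(0.1252), np.float64(-89.4)), (np.float64(0.1548), np.float64(177.9))]
grip(top) ((235.5, 197.0), (4.0, 3.0), 90.0) ctr [ 0.559  -0.0582  0.169 ] [(np.float64(0.0083), np.float64(-89.4)), (np.float64(0.0114), np.float64(-178.6))]
[ 0.5689684  -0.05654119  0.03      ]
(592, 481, 3)
```

View pics/c1.png

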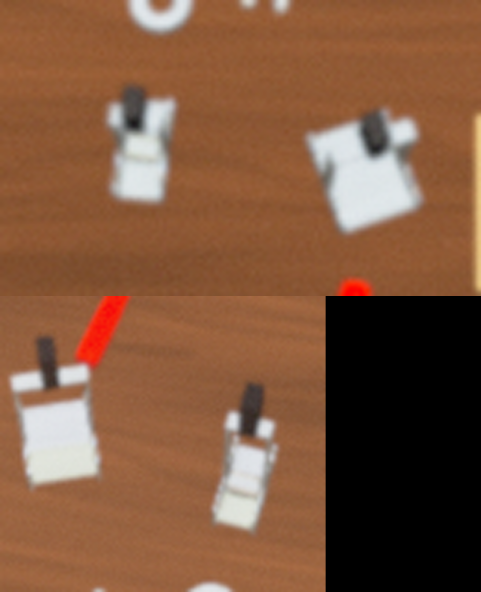

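carry_out(
  targets=[
    [0,-5,0,0,0],
    [0,-5,0,0,0],
    [0,-5,0,0,0],
    [0,-5,0,0,0],
    [0,-5,0,0,0],
    [0,-5,0,0,0],
    [0,-5,0,0,0],
    [0,-5,0,0,0],
    [0,-5,0,0,0],
    [0,-5,0,0,0],
  ],
)

```text
time: 1.1
tool_pos: [0.2032, -0.4498, 0.606]
ee_rot: [1.581, 1.519, -1.136]
wrist_force: [-0.2, 0.3, 0.3]
width: 0.0939
```

The crop confirms the narrow boat, on the left in the top view with its bright roller mid-trough. The wide, empty one is the decoy. The interface only turns about tool x, so I'm testing whether reach limits tilt the tool; there are already hints that they do.

Run:
```python
from h import *
o=robot.get_obs();print(o['joint_positions'].round(4),o['tool_pos'],o['ee_rot'],o['time'])
```

```text
[-1.2662  0.2785  0.276   0.0117  2.5361 -0.1104] [ 0.20318712 -0.44984264  0.60602693] [ 1.58076469  1.51936878 -1.13605545] 1.1
```

carry_out(
  targets=[
    [0,-5,0,0,0],
    [0,-5,0,0,0],
    [0,-5,0,0,0],
    [0,-5,0,0,0],
  ],
)

```text
time: 1.5
tool_pos: [0.1684, -0.3723, 0.6656]
ee_rot: [1.57, 1.439, -1.146]
wrist_force: [0.0, 0.8, 0.6]
width: 0.094
```

Run:
```python
from h import *
o=robot.get_obs();print(o['joint_positions'].round(4),o['tool_pos'],o['ee_rot'],o['time'])
```

```text
[-1.3028  0.1422  0.2748  0.0393  2.5941 -0.1219] [ 0.16839385 -0.37234457  0.66564797] [ 1.57038871  1.4390606  -1.14635779] 1.5
```

carry_out(
  targets=[
    [0,5,0,0,0],
    [0,5,0,0,0],
    [0,5,0,0,0],
  ],
)

```text
time: 1.8
tool_pos: [0.1763, -0.3901, 0.5311]
ee_rot: [1.569, 1.436, -1.148]
wrist_force: [1.3, -0.8, 0.4]
width: 0.0938
```

Run:
```python
from h import *
o=robot.get_obs();print(o['joint_positions'].round(4),o['tool_pos'],o['ee_rot'],o['time'])
q=np.array([[.0879,1.4600,3.1436],[.2785,.5545,3.0906],[.1422,.417,3.0111]]);rz=np.array([[.5495,.2044],[.4936,.6060],[.4087,.6656]])
j=o['joint_positions'];q=np.vstack([q,[j[1],j[1]+j[2],j[1]+j[2]+j[4]]]);rz=np.vstack([rz,[np.hypot(*o['tool_pos'][:2]),o['tool_pos'][2]]])
A=[];b=[]
for (a,c,d),(r,z) in zip(q,rz):
    A+= [[np.sin(a),np.sin(c),np.cos(c),np.sin(d),0,1],[np.cos(a),np.cos(c),-np.sin(c),np.cos(d),1,0]];b+=[r,z]
for cols in ([0,1,3,4],[0,1,3,4,5],[0,1,2,3,4]):
    x,res,rk,sv=np.linalg.lstsq(np.array(A)[:,cols],b,rcond=None);print(cols,x.round(4),np.abs(np.array(A)[:,cols]@x-b).max(),sv.min())
s=dict(np.load('pics/s0.npz'));t=dict(np.load('pics/t0.npz'))
print('scene table corners',[onz(s,u,v,0).round(2) for u,v in[(140,35),(320,38),(555,55),(5,290)]])
print('wide block top',onz(t,302,200,.169),onz(t,298,215,.0),'blackbox',onz(t,45,205,.06),onz(t,45,280,.06),onz(t,0,200,.06),'bottle',onz(t,32,286,.1))
print('tubmotor',onz(t,125,158,.1))
```

```text
[-1.2951 -0.1103  0.9017  0.0246  2.217  -0.1328] [ 0.17634936 -0.39011012  0.53108799] [ 1.56862263  1.43621372 -1.14830226] 1.8
[0, 1, 3, 4] [0.5853 0.5238 0.9069 0.4901] 0.020691939224669165 0.10254328164190155
[0, 1, 3, 4, 5] [ 0.6821  0.564   1.1899  0.6505 -0.0619] 0.014471189881263613 0.06929586859661892
[0, 1, 2, 3, 4] [0.4578 0.5023 0.0976 0.3949 0.1843] 0.0005215712050026244 0.05468339218785341
scene table corners [array([-0.2 , -0.86,  0.  ]), array([-0.3 , -0.16,  0.  ]), array([-0.34,  0.71,  0.  ]), array([ 0.88, -0.83,  0.  ])]
wide block top [ 0.55248602 -0.2416575   0.169     ] [ 0.54611179 -0.24191889  0.        ] blackbox [0.55559479 0.51756489 0.06      ] [0.33382816 0.49220945 0.06      ] [0.56946244 0.65368558 0.06      ] bottle [0.31427461 0.50755029 0.1       ]
tubmotor [0.6920319  0.27740155 0.1       ]
```

```bash
cat > kin.py <<'E'
import numpy as np
from scipy.optimize import least_squares
from scipy.spatial.transform import Rotation as R
L1,L2,D,L3,H=.4578,.5023,.0976,.3949,.1843
lo=np.array([-3.1,-.76,.27,-1.08,.17,-2.57]);hi=np.array([3.1,2.03,2.55,4.22,2.65,2.57])
Y=lambda a:R.from_euler('y',a).as_matrix();Z=lambda a:R.from_euler('z',a).as_matrix()
# flange z = tool x ; tool frame columns: x=z_f, y,z fitted by constant C
def fk(q,C):
    A=Z(q[0])@Y(q[1]);p=np.array([0,0,H])+A@[0,0,L1];A=A@Y(q[2]);p=p+A@[D,0,L2]
    A=A@Z(q[3])@Y(q[4])@Z(q[5]);return p+A@[0,0,L3],A@C
def pose(rpy):return R.from_euler('xyz',rpy).as_matrix()
def ik(p,M,C,q0s):
    best=None
    for q0 in q0s:
        f=lambda q:np.r_[(fk(q,C)[0]-p)*5,R.from_matrix(fk(q,C)[1].T@M).as_rotvec()]
        r=least_squares(f,np.clip(q0,lo+.01,hi-.01),bounds=(lo,hi))
        if best is None or r.cost<best.cost:best=r
    return best.x,np.sqrt(2*best.cost)
def frame(head,elev,roll=0):  # tool x along heading deg, elev deg below horizontal; jaws horizontal, roll deg about tool x
    h,e=np.radians([head,elev]);x=np.array([np.cos(h)*np.cos(e),np.sin(h)*np.cos(e),-np.sin(e)])
    y=np.array([-np.sin(h),np.cos(h),0]);M=np.c_[x,y,np.cross(x,y)]
    return M@R.from_euler('x',roll,degrees=True).as_matrix()
E
python3 - <<'E'
from h import *;from kin import *
o=robot.get_obs();q=o['joint_positions'];M=pose(o['ee_rot'])
C=fk(q,np.eye(3))[1].T@M;print(C.round(3),fk(q,C)[0]-o['tool_pos'])
C=np.round(C);np.save('C.npy',C)
rng=np.random.default_rng(0);q0s=[rng.uniform(lo,hi) for _ in range(25)]
def rep(n,g,head,e,roll):
    M=frame(head,e,roll);r=ik(np.array(g)+M[:,0]*.019,M,C,q0s);print(n,head,e,roll,r[0].round(2),round(r[1],4))
for roll in(0,180):
  for e in(0,25):
    rep('pick',(.56,-.06,.15),101,e,roll);rep('tub',(.545,.264,.205),101,e,roll)
  rep('hi',(.545,.264,.36),101,25,roll)
  for t in(-40,40): rep('tip',(.545,.264,.205),101,25,roll+t)
for hd in(-110,-80,-60,-40,0,40,60,80):rep('board',(.533,-.396,.156),hd,25,0)
E
```

```text
[[-0. -1.  0.]
 [ 0. -0. -1.]
 [ 1. -0.  0.]] [-0.05239957 -0.0195085   0.000544  ]
pick 101 0 0 [-0.6   0.91  1.14  1.14  2.25  2.51] 0.0
tub 101 0 0 [-0.17  0.6   1.55  1.37  1.87  2.53] 0.0
pick 101 25 0 [-0.56  0.67  1.18  0.85  2.07  2.49] 0.0
tub 101 25 0 [-0.14  0.38  1.56  1.11  1.69  2.57] 0.1264
hi 101 25 0 [-0.17  0.24  1.51  1.22  1.79  2.57] 0.3482
tip 101 25 -40 [-0.11  0.37  1.51  1.06  1.7   2.03] 0.0
tip 101 25 40 [-0.07  0.35  1.43  0.97  1.71 -2.57] 0.2357
pick 101 0 180 [-0.6   0.91  1.14  1.14  2.25 -0.63] 0.0
tub 101 0 180 [-0.17  0.6   1.55  1.37  1.87 -0.61] 0.0
pick 101 25 180 [-0.56  0.67  1.18  0.85  2.07 -0.65] 0.0
tub 101 25 180 [-0.11  0.37  1.51  1.06  1.7  -0.42] 0.0
hi 101 25 180 [-0.11  0.25  1.34  1.11  1.84 -0.15] 0.0
tip 101 25 140 [-0.11  0.37  1.51  1.06  1.7  -1.11] 0.0
tip 101 25 220 [-0.11  0.37  1.51  1.06  1.7   0.28] 0.0
board -110 25 0 [-0.12  0.5   1.44 -1.08  1.61  0.43] 0.0018
board -80 25 0 [-0.17  0.13  1.8  -1.08  1.12  0.13] 0.151
board -60 25 0 [-0.34 -0.1   2.04 -1.08  0.63 -0.16] 0.1485
board -40 25 0 [-0.55 -0.15  2.23  4.22  0.17  0.56] 0.0244
board 0 25 0 [-1.14  0.14  2.03  1.52  1.    2.57] 0.118
board 40 25 0 [-1.17  0.53  1.44  1.11  1.64  2.57] 0.1095
board 60 25 0 [-1.1   0.73  1.09  0.99  1.93  2.57] 0.0888
board 80 25 0 [-1.    0.93  0.72  0.91  2.23  2.57] 0.0607
```

```bash
python3 - <<'E'
import re
s=open('kin.py').read()
s=s.replace("L1,L2,D,L3,H=.4578,.5023,.0976,.3949,.1843","import os\nPAR=np.load('par.npy') if os.path.exists('par.npy') else np.array([.4578,.5023,.0976,.3949,.1843,.056,0])")
s=s.replace("def fk(q,C):\n","def fk(q,C,P=None):\n    L1,L2,D,L3,H,S,W=PAR if P is None else P\n").replace("A@[D,0,L2]","A@[D,S,L2]")
s=s.replace("A=A@Z(q[3])@Y(q[4])@Z(q[5]);","A=A@Z(q[3])@Y(q[4]);p=p+A@[0,W,0];A=A@Z(q[5]);")
open('kin.py','w').write(s)
E
cat > log.py <<'E'
import json,os
from h import *;from kin import *
C=np.load('C.npy')
def log():
    o=robot.get_obs();d=json.load(open('d.json')) if os.path.exists('d.json') else []
    d.append([list(o['joint_positions']),list(o['tool_pos'])]);json.dump(d,open('d.json','w'));return o
def fit():
    d=json.load(open('d.json'))
    f=lambda P:np.concatenate([fk(np.array(q),C,P)[0]-p for q,p in d]+[(P-[.45,.5,.1,.39,.19,.056,0])*1e-3])
    r=least_squares(f,PAR);print('par',r.x.round(4),'err',np.abs(r.fun).max().round(5));np.save('par.npy',r.x)
def st(o):
    M=pose(o['ee_rot']);x=M[:,0]
    print('t',o['time'],'q',o['joint_positions'].round(3),'p',o['tool_pos'].round(4),'head %.1f elev %.1f'%(np.degrees(np.arctan2(x[1],x[0])),np.degrees(np.arcsin(-x[2]))),'jaw',M[:,1].round(3),'w',round(o['width'],4))
    return M
def rel(M,d):print('tool cm',(M.T@np.array(d)*100).round(2))
E
python3 - <<'E'
import json
d=[[[-1.24907837,.0878704175,1.37210737,-2.4e-5,1.68362397,-.1031],[.22651173,-.50063276,.20442493]],
[[-1.2662,.2785,.276,.0117,2.5361,-.1104],[.20318712,-.44984264,.60602693]],
[[-1.3028,.1422,.2748,.0393,2.5941,-.1219],[.16839385,-.37234457,.66564797]]]
json.dump(d,open('d.json','w'))
from log import *
o=log();fit();M=st(o);print(M.round(3))
# plan to az101 tool pos r .6
for w in([.42,0,.53],[.2,.45,.53],[-.115,.59,.5]): rel(M,np.array(w)-o['tool_pos'])
E
```

```text
par [ 4.490e-01  4.998e-01  1.007e-01  3.507e-01  1.526e-01  5.680e-02
 -2.000e-04] err 4e-05
t 1.8 q [-1.295 -0.11   0.902  0.025  2.217 -0.133] p [ 0.1763 -0.3901  0.5311] head -65.8 elev 82.3 jaw [ 0.408 -0.903  0.134] w 0.0938
[[ 0.055  0.408 -0.911]
 [-0.122 -0.903 -0.412]
 [-0.991  0.134  0.   ]]
tool cm [ -3.33 -25.29 -38.27]
tool cm [-10.04 -74.9  -36.77]
tool cm [ -10.52 -100.81  -13.83]
```

carry_out(
  targets=[
    [0,0,0,0,-8.2],
    [0,0,0,0,-8.2],
    [0,0,0,0,-8.2],
    [0,0,0,0,-8.2],
    [0,0,0,0,-8.2],
    [0,0,0,0,-8.2],
    [0,0,0,0,-8.2],
    [0,0,0,0,-8.2],
    [0,0,0,0,-8.2],
  ],
)

```text
time: 2.7
tool_pos: [0.1764, -0.3903, 0.5316]
ee_rot: [0.28, 1.441, -1.143]
wrist_force: [-0.2, 0.8, 0.2]
width: 0.0939
```

Run:
```python
from log import *
o=log();M=st(o)
a=o['tool_pos']
for w in([.42,0,.53],[.2,.45,.53],[-.115,.59,.5]): w=np.array(w);rel(M,w-a);a=w
```

```text
t 2.7 q [-1.295 -0.106  0.896  0.025  2.223 -1.427] p [ 0.1764 -0.3903  0.5316] head -65.5 elev 82.5 jaw [0.988 0.149 0.036] w 0.0939
tool cm [ -3.14  29.9  -34.83]
tool cm [ -6.5  -15.02 -47.34]
tool cm [ -0.37 -29.14 -18.65]
```

carry_out(
  targets=[
    [0,-0.3,3,-3.5,0],
    [0,-0.3,3,-3.5,0],
    [0,-0.3,3,-3.5,0],
    [0,-0.3,3,-3.5,0],
    [0,-0.3,3,-3.5,0],
    [0,-0.3,3,-3.5,0],
    [0,-0.3,3,-3.5,0],
    [0,-0.3,3,-3.5,0],
    [0,-0.3,3,-3.5,0],
    [0,-0.3,3,-3.5,0],
    [0,-0.6,-1.5,-4.7,0],
    [0,-0.6,-1.5,-4.7,0],
    [0,-0.6,-1.5,-4.7,0],
    [0,-0.6,-1.5,-4.7,0],
    [0,-0.6,-1.5,-4.7,0],
    [0,-0.6,-1.5,-4.7,0],
    [0,-0.6,-1.5,-4.7,0],
    [0,-0.6,-1.5,-4.7,0],
    [0,-0.6,-1.5,-4.7,0],
    [0,-0.6,-1.5,-4.7,0],
  ],
)

```text
time: 4.7
tool_pos: [0.2052, 0.4492, 0.5235]
ee_rot: [0.283, 1.439, -1.146]
wrist_force: [0.4, 0.2, 0.9]
width: 0.0942
```

carry_out(
  targets=[
    [0,0,-3.6,-2.3,0],
    [0,0,-3.6,-2.3,0],
    [0,0,-3.6,-2.3,0],
    [0,0,-3.6,-2.3,0],
    [0,0,-3.6,-2.3,0],
    [0,0,-3.6,-2.3,0],
    [0,0,-3.6,-2.3,0],
    [0,0,-3.6,-2.3,0],
  ],
)

```text
time: 5.5
tool_pos: [-0.1048, 0.5852, 0.4865]
ee_rot: [0.287, 1.441, -1.141]
wrist_force: [-3.6, 8.4, 30.9]
width: 0.0938
```

Run:
```python
from log import *
o=log();M=st(o);rel(M,[-.19,.98,0])
```

```text
t 5.5 q [ 1.677  0.499  0.274 -0.068  2.491  1.483] p [-0.1048  0.5852  0.4865] head -65.4 elev 82.6 jaw [0.989 0.144 0.037] w 0.0938
tool cm [-12.57  -4.69 -98.92]
```

carry_out(
  targets=[
    [0,0,0,-5,0],
    [0,0,0,-5,0],
    [0,0,0,-5,0],
  ],
)

```text
time: 5.8
tool_pos: [-0.1135, 0.6732, 0.4112]
ee_rot: [0.46, 1.489, -0.966]
wrist_force: [0.2, -0.4, 0.1]
width: 0.0938
```

Run:
```python
from log import *
o=log();M=st(o);rel(M,[-.19,.98,0]);print(o['wrist_force'])
```

```text
t 5.8 q [ 1.675  0.607  0.276 -0.054  2.329  1.495] p [-0.1135  0.6732  0.4112] head -55.4 elev 85.3 jaw [0.989 0.145 0.036] w 0.0938
tool cm [ -7.45  -4.59 -99.44]
[ 0.15272489 -0.43071615  0.05625874]
```

carry_out(
  targets=[
    [0,-3,0,-4,0],
    [0,-3,0,-4,0],
    [0,-3,0,-4,0],
    [0,-3,0,-4,0],
  ],
)

```text
time: 6.2
tool_pos: [-0.1171, 0.7087, 0.4207]
ee_rot: [2.544, 1.508, 1.118]
wrist_force: [0.8, -0.4, -0.4]
width: 0.0939
```

Run:
```python
from log import *
o=log();M=st(o);rel(M,[-.19,.98,0]);rel(M,[0,0,1]);print(o['wrist_force'])
```

```text
t 6.2 q [ 1.672  0.595  0.274 -0.042  2.219  1.501] p [-0.1171  0.7087  0.4207] head 64.1 elev 86.4 jaw [0.989 0.143 0.036] w 0.0939
tool cm [  5.04  -4.74 -99.58]
tool cm [-99.8    3.55  -5.22]
[ 0.80049527 -0.35038134 -0.39740511]
```

carry_out(
  targets=[
    [0,-2,0,-4.5,0],
    [0,-2,0,-4.5,0],
    [0,-2,0,-4.5,0],
    [0,-2,0,-4.5,0],
    [0,-2,0,-4.5,0],
    [0,-2,0,-4.5,0],
    [0,-2,0,-4.5,0],
    [0,-2,0,-4.5,0],
  ],
)

```text
time: 7.0
tool_pos: [-0.1296, 0.8016, 0.4287]
ee_rot: [3.028, 1.264, 1.607]
wrist_force: [0.3, -0.3, 0.8]
width: 0.0941
```

Run:
```python
from log import *
o=log();M=st(o);rel(M,[-.19,.98,0]);rel(M,[0,0,1]);print(o['wrist_force'])
```

```text
t 7.0 q [ 1.669  0.606  0.274 -0.02   1.956  1.509] p [-0.1296  0.8016  0.4287] head 92.1 elev 72.4 jaw [0.989 0.144 0.034] w 0.0941
tool cm [ 29.8   -4.72 -95.16]
tool cm [-95.33   3.43 -30.02]
[ 0.33869939 -0.26635758  0.77431453]
```

carry_out(
  targets=[
    [0,0,-4,0,0],
    [0,0,-4,0,0],
    [0,0,-4,-0.5,0],
    [0,-2,-0.5,-4.5,0],
    [0,-2,-0.5,-4.5,0],
    [0,-2,-0.5,-4.5,0],
    [0,-2,-0.5,-4.5,0],
    [0,-2,-0.5,-4.5,0],
    [0,-2,-0.5,-4.5,0],
    [0,-2,-0.5,-4.5,0],
    [0,-2,-0.5,-4.5,0],
    [0,-2,-0.5,-4.5,0],
    [0,-2,-0.5,-4.5,0],
  ],
)

```text
time: 8.3
tool_pos: [-0.2562, 0.8238, 0.5398]
ee_rot: [-3.129, 0.924, 1.747]
wrist_force: [-0.3, -0.5, 0.5]
width: 0.094
```

Run:
```python
from log import *
o=log();M=st(o);rel(M,[-.19,.98,0]);rel(M,[0,0,1]);print(o['wrist_force'])
```

```text
t 8.3 q [ 1.826  0.521  0.275 -0.048  1.7    1.641] p [-0.2562  0.8238  0.5398] head 100.1 elev 52.9 jaw [ 0.986  0.165 -0.008] w 0.094
tool cm [ 60.14  -2.57 -79.63]
tool cm [-79.81  -0.76 -60.25]
[-0.29639364 -0.52714551  0.51993742]
```

carry_out(
  targets=[
    [0,-2,0,-4.5,0],
    [0,-2,0,-4.5,0],
    [0,-2,0,-4.5,0],
    [0,-2,0,-4.5,0],
    [0,-2,0,-4.5,0],
    [0,-2,0,-4.5,0],
    [0,-2,0,-4.5,0],
    [0,-2,0,-4.5,0],
    [0,-2,0,-4.5,0],
    [0,-2,0,-4.5,0],
  ],
)

```text
time: 9.3
tool_pos: [-0.2095, 0.7861, 0.7278]
ee_rot: [-3.105, 0.598, 1.781]
wrist_force: [-1.6, 0.2, 0.3]
width: 0.0939
```

```bash
cat > clr.py <<'E'
from kin import *
def seg(a,b,n=9):return [np.array(a)+(np.array(b)-a)*t for t in np.linspace(0,1,n)]
P=[]
for y in(-20,20):
    for z in(0,30):P+=seg([-42,y,z],[42,y,z],15)
    for x in(-7,7):P+=seg([x,y,30],[x,y,122],40)
for x in(-42,42):
    for y in(-20,20):P+=seg([x,y,0],[x,y,30],6)
for x in(-7,7):
    for z in(118,122):P+=seg([x,-20,z],[x,20,z])
for x in(-13,13):
    for y in(-8,8):P+=seg([x,y,121],[x,y,169],12)
P=np.array(P,float)
def box(p,lo,hi):
    d=np.maximum(np.maximum(lo-p,p-hi),0);return np.linalg.norm(d,axis=1)
B=[([-110,-75,129],[-57,75,135]),([57,-75,129],[110,75,135]),([-57,-75,129],[57,-32,135]),([-57,32,129],[57,75,135]),
([-110,-75,0],[110,75,15]),([-110,-75,15],[-106,75,129]),([106,-75,15],[110,75,129]),([-110,-75,15],[110,-71,129]),([-110,71,15],[110,75,129])]
def clear(T,Rm):
    q=P@Rm.T+T;return min(box(q,np.array(l),np.array(h)).min() for l,h in B)
def tip(e,th,yaw=0):
    n=np.array([0,np.cos(np.radians(e)),-np.sin(np.radians(e))]);return R.from_euler('z',yaw,degrees=True).as_matrix()@R.from_rotvec(n*np.radians(th)).as_matrix()
E
python3 - <<'E'
from log import *
o=log();M=st(o);rel(M,[0,0,1]);print(o['wrist_force'])
from clr import *
from scipy.optimize import minimize
print('straight',clear(np.array([0,0,55.]),np.eye(3)))
for e in(0,15,25,30,35):
  for th in(25,35,45,55,-45):
    Rm=tip(e,th);best=max((minimize(lambda T:-clear(T,Rm),np.array([0,0,132.])-Rm@[0,0,77]+d,method='Nelder-Mead',options=dict(initial_simplex=None,xatol=.3,fatol=.1)) for d in([0,0,0],[0,0,6],[0,0,-6])),key=lambda r:-r.fun)
    print(e,th,'dip %.0f'%np.degrees(np.arcsin(abs(Rm[2,0]))),'clear %.1f'%-best.fun,best.x.round(0))
E
```

```text
t 9.3 q [1.751 0.341 0.275 0.025 1.553 1.59 ] p [-0.2095  0.7861  0.7278] head 102.0 elev 34.3 jaw [ 0.982  0.188 -0.03 ] w 0.0939
tool cm [-56.34  -3.05 -82.56]
[-1.55786241  0.24675055  0.29976392]
straight 12.0
0 25 dip 25 clear 12.0 [-33.   0.  62.]
0 35 dip 35 clear 12.0 [-44.   0.  63.]
0 45 dip 45 clear 12.0 [-58.   0.  61.]
0 55 dip 55 clear 0.0 [-63.   0.  88.]
0 -45 dip 45 clear 12.0 [58.  0. 61.]
15 25 dip 24 clear 11.2 [-32.   2.  57.]
15 35 dip 34 clear 10.9 [-44.   3.  68.]
15 45 dip 43 clear 10.4 [-51.   7.  64.]
15 55 dip 52 clear 0.0 [-61.   8.  86.]
15 -45 dip 43 clear 10.4 [51.  7. 64.]
25 25 dip 23 clear 10.9 [-30.   3.  61.]
25 35 dip 31 clear 10.5 [-42.   5.  65.]
25 45 dip 40 clear 10.1 [-49.  10.  66.]
25 55 dip 48 clear 9.4 [-59.  17.  66.]
25 -45 dip 40 clear 10.1 [49. 10. 66.]
30 25 dip 21 clear 10.8 [-28.   3.  60.]
30 35 dip 30 clear 10.4 [-40.   6.  62.]
30 45 dip 38 clear 10.1 [-51.  11.  64.]
30 55 dip 45 clear 9.8 [-53.  18.  65.]
30 -45 dip 38 clear 10.1 [51. 11. 64.]
35 25 dip 20 clear 10.7 [-27.   4.  56.]
35 35 dip 28 clear 10.4 [-37.   7.  60.]
35 45 dip 35 clear 10.2 [-43.  11.  67.]
35 55 dip 42 clear 10.1 [-52.  19.  65.]
35 -45 dip 35 clear 10.2 [43. 11. 67.]
```

carry_out(
  targets=[
    [0,-2,0,-4.5,0],
    [0,-2,0,-4.5,0],
    [0,-2,0,-4.5,0],
  ],
)

```text
time: 9.6
tool_pos: [-0.1943, 0.7571, 0.7876]
ee_rot: [-3.103, 0.503, 1.785]
wrist_force: [0.4, 0.7, 1.1]
width: 0.0939
```

```bash
cat > path.py <<'E'
from log import *
def path(wps,turns=None,verbose=True):
    o=log();M=st(o);q=o['joint_positions'];a=o['tool_pos']
    for i,w in enumerate(wps):
        w=np.array(w,float);n=max(1,int(np.ceil(np.linalg.norm(w-a)/.048)));mx=0;err=0;m=np.full(6,9.)
        for k in range(1,n+1):
            q2,e=ik(a+(w-a)*k/n,M,C,[q]);mx=max(mx,np.abs(q2-q).max());q=q2;err=max(err,e);m=np.minimum(m,np.minimum(q-lo,hi-q))
        print(w,'n',n,'err %.4f maxstep %.2f'%(err,mx),'q',q.round(2),'margin',m.min().round(2),'row',(M.T@(w-a)*100/n).round(2));a=w
    return M
E
python3 - <<'E'
from path import *
log();fit()
path([[.1,.72,.6],[.45,.4,.55],[.5,.1,.45],[.55,-.04,.35]])
E
```

```text
par [ 0.449   0.4998  0.1007  0.3506  0.1526  0.0566 -0.    ] err 4e-05
t 9.6 q [1.727 0.278 0.275 0.051 1.522 1.579] p [-0.1943  0.7571  0.7876] head 102.3 elev 28.8 jaw [ 0.98   0.194 -0.034] w 0.0939
[0.1  0.72 0.6 ] n 8 err 0.0000 maxstep 0.20 q [ 1.07 -0.07  1.11  0.65  1.24  0.97] margin 0.2 row [0.05 3.6  2.51]
[0.45 0.4  0.55] n 10 err 0.0000 maxstep 0.11 q [0.08 0.06 1.08 1.15 1.88 0.37] margin 0.61 row [-3.15  2.83  2.2 ]
[0.5  0.1  0.45] n 7 err 0.0000 maxstep 0.08 q [-0.44  0.2   1.12  1.12  2.26 -0.05] margin 0.39 row [-3.11 -0.08  3.35]
[ 0.55 -0.04  0.35] n 4 err 0.0000 maxstep 0.07 q [-0.59  0.44  1.01  0.99  2.32 -0.29] margin 0.33 row [-2.02  0.63  3.95]
```

carry_out(
  targets=[
    [0,0,3.6,2.5,0],
    [0,0,3.6,2.5,0],
    [0,0,3.6,2.5,0],
    [0,0,3.6,2.5,0],
    [0,0,3.6,2.5,0],
    [0,0,3.6,2.5,0],
    [0,0,3.6,2.5,0],
    [0,0,3.6,2.5,0],
    [0,-3.1,2.8,2.2,0],
    [0,-3.1,2.8,2.2,0],
    [0,-3.1,2.8,2.2,0],
    [0,-3.1,2.8,2.2,0],
    [0,-3.1,2.8,2.2,0],
    [0,-3.1,2.8,2.2,0],
    [0,-3.1,2.8,2.2,0],
    [0,-3.1,2.8,2.2,0],
    [0,-3.1,2.8,2.2,0],
    [0,-3.1,2.8,2.2,0],
  ],
)

```text
time: 11.4
tool_pos: [0.448, 0.3991, 0.5503]
ee_rot: [-3.105, 0.506, 1.782]
wrist_force: [0.2, 0.3, 0.3]
width: 0.0939
```

carry_out(
  targets=[
    [0,-3.1,-0.1,3.3,0],
    [0,-3.1,-0.1,3.3,0],
    [0,-3.1,-0.1,3.3,0],
    [0,-3.1,-0.1,3.3,0],
    [0,-3.1,-0.1,3.3,0],
    [0,-3.1,-0.1,3.3,0],
    [0,-3.1,-0.1,3.3,0],
    [0,-2,0.6,4,0],
    [0,-2,0.6,4,0],
    [0,-2,0.6,4,0],
    [0,-2,0.6,4,0],
    [0,0,0,0,0],
  ],
)

```text
time: 12.6
tool_pos: [0.5453, -0.0417, 0.3457]
ee_rot: [-3.093, 0.5, 1.783]
wrist_force: [-0.5, 0.1, -1.2]
width: 0.0943
```

Run:
```python
from log import *
o=log();fit();M=st(o)
w=snap('wrist','w1');t=snap('top','t1');s=snap('scene','s1')
print(proj(w,[.56,-.06,.15]),proj(w,[.541,.263,.135]),w['pose'].round(3),w['camera_matrix'])
im=np.hstack([w['image'],cv2.resize(t['image'][150:290,90:330],(240,140))[:, :].copy() if 0 else np.vstack([t['image'][140:280,80:320],s['image'][130:270,220:460],np.zeros((140,240,3),np.uint8)])])
cv2.imwrite('pics/c2.png',im[:,:,::-1]);print(im.shape)
```

```text
par [ 0.449   0.4998  0.1007  0.3506  0.1526  0.0566 -0.    ] err 4e-05
t 12.6 q [-0.593  0.436  1.026  0.98   2.319 -0.297] p [ 0.5453 -0.0417  0.3457] head 102.1 elev 28.7 jaw [ 0.981  0.187 -0.043] w 0.0943
[296.07277148 411.82296042] [313.48343776 188.65711971] [[ 0.981 -0.102  0.162  0.574]
 [ 0.187  0.698 -0.692 -0.156]
 [-0.043  0.709  0.704  0.503]
 [ 0.     0.     0.     1.   ]] [[351.22048926   0.         274.08624229]
 [  0.         351.22048926 210.81087204]
 [  0.           0.           1.        ]]
(420, 800, 3)
```

View pics/c2.png

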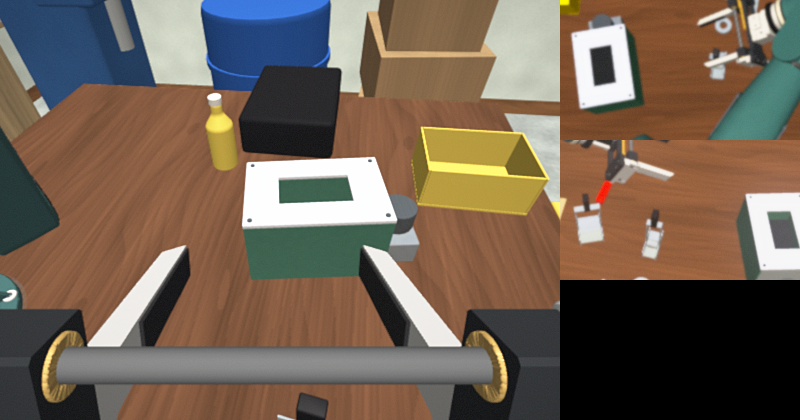

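The wrist view shows the tub plate's corners at (247,162), (376,157), (396,219) and (244,227), its slot at (281–352, 177–203), and the narrow boat's black block at (312,403). Next I compute the grasp and tub positions.

Run:
```python
from log import *
L=lambda n:dict(np.load(f'pics/{n}.npz'))
t=L('t0');s=L('s0');w=L('w1')
for n,c,box in(('t',t,(226,180,248,206)),('s',s,(305,194,325,225)),('w',w,(285,388,340,420))):
    x0,y0,x1,y1=box;m=(c['image'].max(2)<75).astype(np.uint8)[y0:y1,x0:x1]
    ys,xs=np.nonzero(m);print(n,'mask',xs.min()+x0,xs.max()+x0,ys.min()+y0,ys.max()+y0,'c',xs.mean()+x0,ys.mean()+y0,len(xs),onz(c,xs.mean()+x0,ys.mean()+y0,.148).round(4))
h=cv2.cvtColor(w['image'],cv2.COLOR_RGB2HSV)
m=((h[...,1]<40)&(h[...,2]>190)).astype(np.uint8);m[:150]=0;m[235:]=0;m[:,:235]=0;m[:,405:]=0
cs,hi_=cv2.findContours(m,cv2.RETR_CCOMP,2)
i=max(range(len(cs)),key=lambda i:cv2.contourArea(cs[i]))
def quad(c):
    a=cv2.approxPolyDP(cv2.convexHull(c),.03*cv2.arcLength(c,True),True)[:,0];return a
for k in [i]+[j for j in range(len(cs)) if hi_[0][j][3]==i and cv2.contourArea(cs[j])>200]:
    a=quad(cs[k]);Pw=np.array([onz(w,u,v,.135) for u,v in a]);print(a.tolist(),Pw.round(4).tolist(),'ctr',Pw.mean(0).round(4))
    for j in range(len(Pw)):
        d=Pw[j]-Pw[j-1];print('   len %.4f ang %.1f'%(np.linalg.norm(d),np.degrees(np.arctan2(d[1],d[0]))))
# boat yaw : in top t0 trough underside
g=cv2.cvtColor(t['image'],cv2.COLOR_RGB2HSV);mm=((g[...,1]<60)&(g[...,2]>120)).astype(np.uint8)
z=np.zeros_like(mm);z[185:225,222:255]=mm[185:225,222:255];c=max(cv2.findContours(z,0,2)[0],key=cv2.contourArea)
r=cv2.minAreaRect(c);B=np.array([onz(t,u,v,.03) for u,v in cv2.boxPoints(r)]);print('boat',r,B.mean(0).round(4),[ (np.linalg.norm(B[k]-B[k-1]).round(3),np.degrees(np.arctan2(*(B[k]-B[k-1])[1::-1])).round(0)) for k in range(2)])
```

```text
t mask 234 237 191 199 c 235.89473684210526 196.5263157894737 19 [ 0.5657 -0.0577  0.148 ]
s mask 312 317 201 216 c 314.45205479452056 207.986301369863 73 [ 0.5745 -0.0575  0.148 ]
w mask 296 327 393 419 c 310.6034236804565 407.53495007132665 701 [ 0.5725 -0.0536  0.148 ]
[[396, 217], [243, 227], [246, 164], [374, 157]] [[0.6642, 0.2182, 0.135], [0.4507, 0.1665, 0.135], [0.419, 0.3111, 0.135], [0.6349, 0.3597, 0.135]] ctr [0.5422 0.2639 0.135 ]
   len 0.1445 ang -78.3
   len 0.2197 ang -166.4
   len 0.1480 ang 102.4
   len 0.2213 ang 12.7
[[353, 196], [280, 204], [278, 179], [346, 175]] [[0.6026, 0.2544, 0.135], [0.4948, 0.2209, 0.135], [0.4812, 0.2788, 0.135], [0.5898, 0.304, 0.135]] ctr [0.5421 0.2645 0.135 ]
   len 0.0512 ang -75.5
   len 0.1129 ang -162.7
   len 0.0594 ang 103.2
   len 0.1115 ang 13.1
boat ((238.0, 205.5), (27.0, 18.0), 90.0) [ 0.5677 -0.0566  0.03  ] [(np.float64(0.085), np.float64(2.0)), (np.float64(0.055), np.float64(-89.0))]
```

carry_out(
  targets=[
    [0,0,0,0,-2.8],
  ],
)

```text
time: 12.85
tool_pos: [0.5437, -0.0369, 0.3537]
ee_rot: [3.126, 0.509, 1.784]
wrist_force: [-0.1, 0.1, -0.2]
width: 0.0943
```

Run:
```python
from path import *
path([[.5675,-.0407,.3],[.5675,-.0407,.141]])
```

```text
t 12.85 q [-0.586  0.423  1.022  0.984  2.321 -0.346] p [ 0.5437 -0.0369  0.3537] head 102.2 elev 29.2 jaw [0.976 0.219 0.013] w 0.0943
[ 0.5675 -0.0407  0.3   ] n 2 err 0.0000 maxstep 0.04 q [-0.57  0.49  1.03  0.93  2.26 -0.42] margin 0.36 row [0.93 1.08 2.57]
[ 0.5675 -0.0407  0.141 ] n 4 err 0.0000 maxstep 0.07 q [-0.57  0.6   1.21  0.79  2.08 -0.68] margin 0.43 row [ 1.94 -0.05  3.47]
```

carry_out(
  targets=[
    [0,0.9,1.1,2.6,0],
    [0,0.9,1.1,2.6,0],
    [0,1.9,0,3.5,0],
    [0,1.9,0,3.5,0],
    [0,1.9,0,3.5,0],
    [0,0,0,0,0],
  ],
)

```text
time: 13.45
tool_pos: [0.5677, -0.041, 0.175]
ee_rot: [3.139, 0.502, 1.789]
wrist_force: [-0.2, 0.4, -0.1]
width: 0.0938
```

Run:
```python
from path import *
path([[.5675,-.0407,.141]])
w=snap('wrist','w2');s=snap('scene','s2');t=snap('top','t2')
b=cv2.resize(s['image'][140:260,220:400],None,fx=2,fy=2,interpolation=2)
c=cv2.resize(w['image'][210:,:],(420,158));t2=t['image'][150:260,190:330];c=np.hstack([c,np.zeros((158,380,3),np.uint8)])
c2=cv2.resize(t2,None,fx=2.2,fy=2.2);o=np.zeros((420,800,3),np.uint8);o[:240,:360]=b;o[:242,370:370+308]=c2;o[250:408]=c
cv2.imwrite('pics/c3.png',o[:,:,::-1])
```

```text
t 13.45 q [-0.572  0.573  1.173  0.814  2.129 -0.618] p [ 0.5677 -0.041   0.175 ] head 102.5 elev 28.8 jaw [0.976 0.218 0.002] w 0.0938
[ 0.5675 -0.0407  0.141 ] n 1 err 0.0000 maxstep 0.05 q [-0.57  0.6   1.2   0.79  2.09 -0.67] margin 0.56 row [ 1.67 -0.02  2.96]
```

View pics/c3.png

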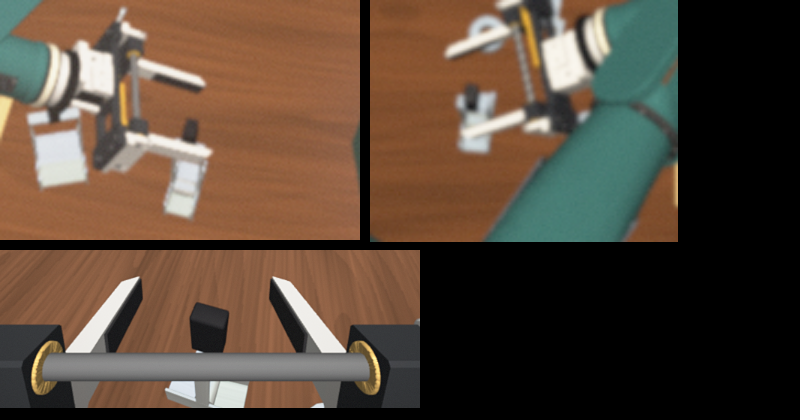

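The block sits between the open fingers, centred to a few millimetres, and the wide boat is clear of the gripper. I lower the last 3.4 cm and close.

carry_out(
  targets=[
    [0,0.85,0,1.5,0],
    [0,0.8,0,1.5,0],
    [0,0,0,0,0],
    [1,0,0,0,0],
    [1,0,0,0,0],
    [1,0,0,0,0],
    [1,0,0,0,0],
    [1,0,0,0,0],
    [1,0,0,0,0],
    [1,0,0,0,0],
    [1,0,0,0,0],
    [1,0,0,0,0],
  ],
)

```text
time: 14.8
tool_pos: [0.5698, -0.0432, 0.1437]
ee_rot: [3.131, 0.506, 1.784]
wrist_force: [0.3, -0.0, -0.6]
width: 0.0276
```

Run:
```python
from path import *
o=robot.get_obs();print(o['wrist_force'])
M=path([[.567,-.041,.34],[.55,.1,.38],[.5373,.2806,.38]])
```

```text
[ 0.26196441 -0.01068172 -0.56167176]
t 14.8 q [-0.574  0.602  1.193  0.791  2.09  -0.666] p [ 0.5698 -0.0432  0.1437] head 102.2 elev 29.0 jaw [0.976 0.217 0.009] w 0.0276
[ 0.567 -0.041  0.34 ] n 5 err 0.0000 maxstep 0.08 q [-0.57  0.48  0.97  0.99  2.31 -0.34] margin 0.34 row [-1.86 -0.01 -3.46]
[0.55 0.1  0.38] n 4 err 0.0000 maxstep 0.05 q [-0.4   0.31  1.13  1.05  2.17 -0.2 ] margin 0.37 row [ 2.61  0.36 -2.59]
[0.5373 0.2806 0.38  ] n 4 err 0.0000 maxstep 0.07 q [-0.13  0.21  1.25  1.07  1.92 -0.07] margin 0.54 row [ 3.92  0.67 -2.17]
```

carry_out(
  targets=[
    [1,0,0,0,0],
    [1,-0.5,0,-0.9,0],
    [1,-0.9,0,-1.7,0],
    [1,-1.4,0,-2.6,0],
    [1,-1.4,0,-2.6,0],
    [1,-1.4,0,-2.6,0],
    [1,-1.4,0,-2.6,0],
    [1,-1.2,0,-2.2,0],
    [1,-0.8,0,-1.5,0],
    [1,0,0,0,0],
  ],
)

```text
time: 15.8
tool_pos: [0.5671, -0.0415, 0.3375]
ee_rot: [3.125, 0.512, 1.783]
wrist_force: [0.0, 0.3, -3.3]
width: 0.0281
```

Run:
```python
from path import *
o=robot.get_obs();print(o['wrist_force'],o['wrist_torque'])
M=path([[.55,.1,.38],[.5373,.2806,.38]])
w=snap('wrist','w3');s=snap('scene','s3')
b=cv2.resize(s['image'][110:240,230:390],None,fx=2.5,fy=2.5,interpolation=2)
c=cv2.resize(w['image'][210:,100:460],(385,225));o=np.zeros((325,800,3),np.uint8);o[:325,:400]=b;o[:225,405:790]=c
cv2.imwrite('pics/c4.png',o[:,:,::-1])
```

```text
[ 2.43840311e-03  2.64041164e-01 -3.25073646e+00] [-0.95791334 -0.30056623  0.03134669]
t 15.8 q [-0.573  0.479  0.975  0.979  2.304 -0.349] p [ 0.5671 -0.0415  0.3375] head 102.1 elev 29.3 jaw [0.976 0.218 0.014] w 0.0281
[0.55 0.1  0.38] n 4 err 0.0000 maxstep 0.05 q [-0.4   0.3   1.13  1.04  2.17 -0.21] margin 0.38 row [ 2.57  0.37 -2.66]
[0.5373 0.2806 0.38  ] n 4 err 0.0000 maxstep 0.07 q [-0.12  0.2   1.25  1.07  1.92 -0.08] margin 0.54 row [ 3.91  0.68 -2.18]
```

View pics/c4.png

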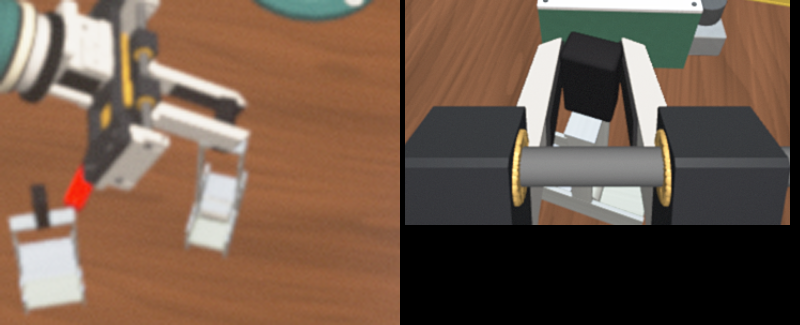

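The boat is lifted with its roller still in it. The grip width is 28 mm instead of 26 mm, and the block looks yawed about 9° between the pads. I check what that does to the slot clearance.

```bash
python3 - <<'E'
from clr import *
from scipy.optimize import minimize
for yaw in(-7,-9.5,-12):
  Rz=tip(0,0,yaw)
  # lowering: worst over z
  c=[clear(np.array([0,0,z]),Rz) for z in range(55,140,5)];print('lower',yaw,round(min(c),1))
  for th in(45,-45,50,-50):
    # tip about tool axis (heading = tub y), boat pre-yawed
    Rm=tip(29,th)@Rz
    best=max((minimize(lambda T:-clear(T,Rm),np.array([0,0,132.])-Rm@[0,0,77]+d,method='Nelder-Mead',options=dict(xatol=.3,fatol=.1)) for d in([0,0,0],[0,0,6],[0,6,-6],[0,-6,6])),key=lambda r:-r.fun)
    print(yaw,th,'dip %.0f'%np.degrees(np.arcsin(abs(Rm[2,0]))),'clear %.1f'%-best.fun,best.x.round(0))
E
python3 - <<'E'
from log import *
s=dict(np.load('pics/w3.npz'));o=cv2.resize(s['image'][210:400,200:400],None,fx=4,fy=3,interpolation=2)
cv2.imwrite('pics/c5.png',o[:570,:,::-1])
E
```

```text
lower -7 7.0
-7 45 dip 37 clear 10.5 [-48.  11.  65.]
-7 -45 dip 39 clear 10.0 [43. 10. 67.]
-7 50 dip 40 clear 10.6 [-49.  14.  65.]
-7 -50 dip 43 clear 9.6 [62. 16. 55.]
lower -9.5 5.3
-9.5 45 dip 36 clear 10.8 [-57.  12.  58.]
-9.5 -45 dip 39 clear 10.0 [49. 10. 68.]
-9.5 50 dip 39 clear 10.8 [-46.  14.  64.]
-9.5 -50 dip 43 clear 9.5 [60. 15. 62.]
lower -12 3.7
-12 45 dip 35 clear 11.1 [-49.  11.  64.]
-12 -45 dip 39 clear 10.1 [48. 10. 68.]
-12 50 dip 39 clear 11.2 [-58.  15.  61.]
-12 -50 dip 43 clear 9.6 [50. 13. 67.]
```

View pics/c5.png

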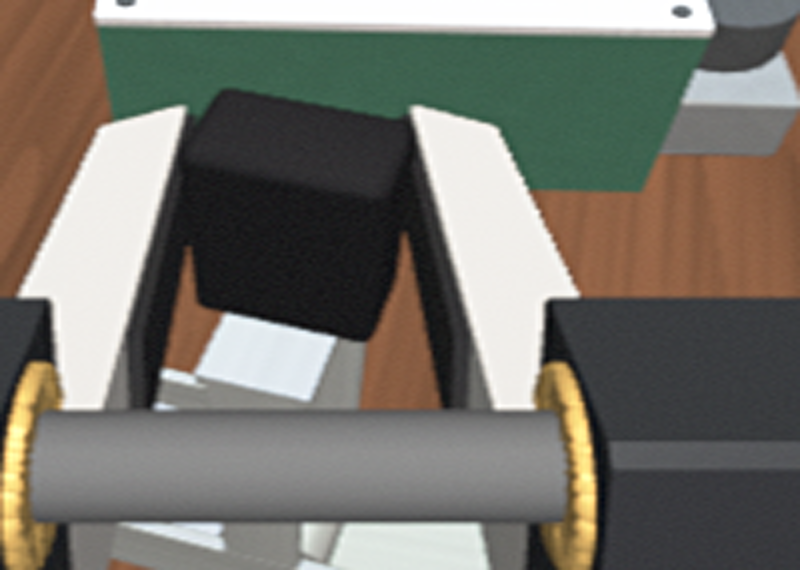

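The tip itself keeps about 10 mm of clearance, but lowering with this yaw leaves only 4–5 mm. I'll set the boat down in the clear, square it by pushing its trough end low with a finger's flat side, and regrip.

Run:
```python
from path import *
path([[.48,.086,.3],[.48,.086,.144],[.48,.086,.3],[.365,.086,.25],[.365,.1,.016],[.40,.1,.016]])
```

```text
t 15.9 q [-0.573  0.482  0.98   0.977  2.302 -0.35 ] p [ 0.5672 -0.0415  0.3337] head 102.3 elev 29.1 jaw [0.976 0.217 0.009] w 0.0279
[0.48  0.086 0.3  ] n 4 err 0.0000 maxstep 0.12 q [-0.47  0.2   1.42  0.93  2.13 -0.43] margin 0.39 row [ 3.54 -1.44 -1.02]
[0.48  0.086 0.144] n 4 err 0.0000 maxstep 0.07 q [-0.47  0.33  1.58  0.81  1.94 -0.68] margin 0.57 row [ 1.9  -0.03  3.41]
[0.48  0.086 0.3  ] n 4 err 0.0000 maxstep 0.07 q [-0.47  0.2   1.42  0.93  2.13 -0.43] margin 0.52 row [-1.9   0.03 -3.41]
[0.365 0.086 0.25 ] n 3 err 0.0000 maxstep 0.11 q [-0.58  0.    1.73  0.81  2.13 -0.62] margin 0.52 row [ 1.52 -3.76  1.02]
[0.365 0.1   0.016] n 5 err 0.0000 maxstep 0.09 q [-0.55  0.33  1.92  0.69  1.74 -0.98] margin 0.59 row [2.52 0.02 3.96]
[0.4   0.1   0.016] n 1 err 0.0000 maxstep 0.08 q [-0.52  0.38  1.84  0.72  1.74 -0.94] margin 0.71 row [-0.65  3.42  0.4 ]
```

carry_out(
  targets=[
    [1,1.2,-0.5,-0.35,0],
    [1,2.4,-1,-0.7,0],
    [1,2.6,-1,-0.7,0],
    [1,2.6,-1,-0.7,0],
    [1,2.4,-1,-0.7,0],
    [1,1.8,-0.8,-0.6,0],
    [1,1.2,-0.5,-0.35,0],
    [1,0.9,0,1.5,0],
    [1,1.4,0,2.5,0],
    [1,1.7,0,3.1,0],
    [1,1.5,0,2.7,0],
    [1,1,0,1.7,0],
    [1,0.4,0,0.8,0],
    [1,0,0,0,0],
  ],
)

```text
time: 17.3
tool_pos: [0.4804, 0.0878, 0.1579]
ee_rot: [3.135, 0.504, 1.786]
wrist_force: [0.4, 0.1, -2.2]
width: 0.0278
```

Run:
```python
from path import *
path([[.48,.086,.144]])
```

```text
t 17.3 q [-0.467  0.316  1.572  0.822  1.953 -0.66 ] p [0.4804 0.0878 0.1579] head 102.3 elev 28.9 jaw [0.976 0.217 0.006] w 0.0278
[0.48  0.086 0.144] n 1 err 0.0000 maxstep 0.02 q [-0.47  0.33  1.58  0.81  1.94 -0.68] margin 0.71 row [ 0.52 -0.09  1.3 ]
```

carry_out(
  targets=[
    [1,0.4,0,0.7,0],
    [1,0.25,0,0.5,0],
    [1,0,0,0,0],
    [0,0,0,0,0],
    [0,0,0,0,0],
    [0,0,0,0,0],
    [0,0,0,0,0],
    [0,0,0,0,0],
    [0,0,0,0,0],
  ],
)

```text
time: 18.2
tool_pos: [0.481, 0.0875, 0.1454]
ee_rot: [3.132, 0.506, 1.785]
wrist_force: [0.4, 0.3, -0.1]
width: 0.0725
```

Run:
```python
from path import *
print(robot.get_obs()['wrist_force'])
path([[.48,.086,.25],[.355,.086,.22],[.355,.1,.02]])
```

```text
[ 0.44083771  0.30626704 -0.07921557]
t 18.2 q [-0.467  0.33   1.581  0.815  1.936 -0.68 ] p [0.481  0.0875 0.1454] head 102.2 elev 29.0 jaw [0.976 0.217 0.009] w 0.0725
[0.48  0.086 0.25 ] n 3 err 0.0000 maxstep 0.06 q [-0.47  0.23  1.48  0.88  2.07 -0.52] margin 0.58 row [-1.73 -0.01 -3.03]
[0.355 0.086 0.22 ] n 3 err 0.0000 maxstep 0.11 q [-0.59  0.01  1.79  0.78  2.1  -0.68] margin 0.55 row [ 1.26 -4.08  0.4 ]
[0.355 0.1   0.02 ] n 5 err 0.0000 maxstep 0.08 q [-0.57  0.3   1.94  0.68  1.75 -0.98] margin 0.61 row [2.18 0.03 3.37]
```

Run:
```python
from path import *
path([[.481,.0875,.245],[.385,.097,.245],[.385,.097,.016],[.42,.1045,.016],[.44,.109,.016]])
```

```text
t 18.2 q [-0.467  0.33   1.581  0.815  1.936 -0.68 ] p [0.481  0.0875 0.1454] head 102.2 elev 29.0 jaw [0.976 0.217 0.009] w 0.0725
[0.481  0.0875 0.245 ] n 3 err 0.0000 maxstep 0.05 q [-0.47  0.23  1.49  0.88  2.06 -0.52] margin 0.59 row [-1.61  0.03 -2.9 ]
[0.385 0.097 0.245] n 3 err 0.0000 maxstep 0.08 q [-0.54  0.04  1.71  0.83  2.1  -0.6 ] margin 0.55 row [ 0.86 -3.05 -0.51]
[0.385 0.097 0.016] n 5 err 0.0000 maxstep 0.08 q [-0.54  0.36  1.87  0.71  1.74 -0.96] margin 0.62 row [ 2.22 -0.04  4.01]
[0.42   0.1045 0.016 ] n 1 err 0.0000 maxstep 0.07 q [-0.49  0.41  1.8   0.74  1.74 -0.91] margin 0.75 row [-0.01  3.58  0.04]
[0.44  0.109 0.016] n 1 err 0.0000 maxstep 0.04 q [-0.47  0.44  1.76  0.76  1.74 -0.89] margin 0.79 row [0.01 2.05 0.01]
```

carry_out(
  targets=[
    [0,-1.7,0,-3,0],
    [0,-1.7,0,-3,0],
    [0,-1.6,0,-2.8,0],
  ],
)

```text
time: 18.5
tool_pos: [0.4802, 0.0864, 0.2477]
ee_rot: [3.132, 0.506, 1.785]
wrist_force: [0.3, 0.3, 0.3]
width: 0.0935
```

Next I move sideways, close the fingers and lower, stopping just above the bench to take a picture.

carry_out(
  targets=[
    [0,0.9,-3.1,-0.5,0],
    [0,0.9,-3.1,-0.5,0],
    [1,0.9,-3.1,-0.5,0],
    [1,2.2,0,4,0],
    [1,2.2,0,4,0],
    [1,2.2,0,4,0],
    [1,2.2,0,4,0],
    [1,1.5,0,2.7,0],
    [1,0,0,0,0],
    [1,0,0,0,0],
  ],
)

```text
time: 19.5
tool_pos: [0.385, 0.0963, 0.0329]
ee_rot: [3.132, 0.505, 1.785]
wrist_force: [-0.2, 0.2, 0.5]
width: 0.0332
```

Run:
```python
from path import *
path([[.385,.097,.016],[.42,.1045,.016],[.45,.111,.016]])
w=snap('wrist','w6');s=snap('scene','s6');t=snap('top','t6')
b=cv2.resize(s['image'][130:250,270:430],None,fx=2.2,fy=2.2,interpolation=2)
c=cv2.resize(w['image'],None,fx=.8,fy=.8,interpolation=cv2.INTER_AREA);c2=cv2.resize(t['image'][150:270,130:260],None,fx=2.2,fy=2.2)
o=np.zeros((600,800,3),np.uint8);o[:336,:448]=c;o[:264,449:449+351]=b[:, :351];o[336:600,0:286]=c2
cv2.imwrite('pics/c6.png',o[:,:,::-1])
```

```text
t 19.5 q [-0.54   0.33   1.868  0.71   1.773 -0.934] p [0.385  0.0963 0.0329] head 102.3 elev 28.9 jaw [0.976 0.217 0.008] w 0.0332
[0.385 0.097 0.016] n 1 err 0.0000 maxstep 0.03 q [-0.54  0.36  1.87  0.71  1.75 -0.96] margin 0.68 row [0.88 0.   1.45]
[0.42   0.1045 0.016 ] n 1 err 0.0000 maxstep 0.07 q [-0.49  0.41  1.8   0.74  1.74 -0.91] margin 0.75 row [-0.01  3.58  0.04]
[0.45  0.111 0.016] n 1 err 0.0000 maxstep 0.07 q [-0.45  0.45  1.73  0.77  1.74 -0.87] margin 0.82 row [-0.    3.07  0.03]
```

View pics/c6.png

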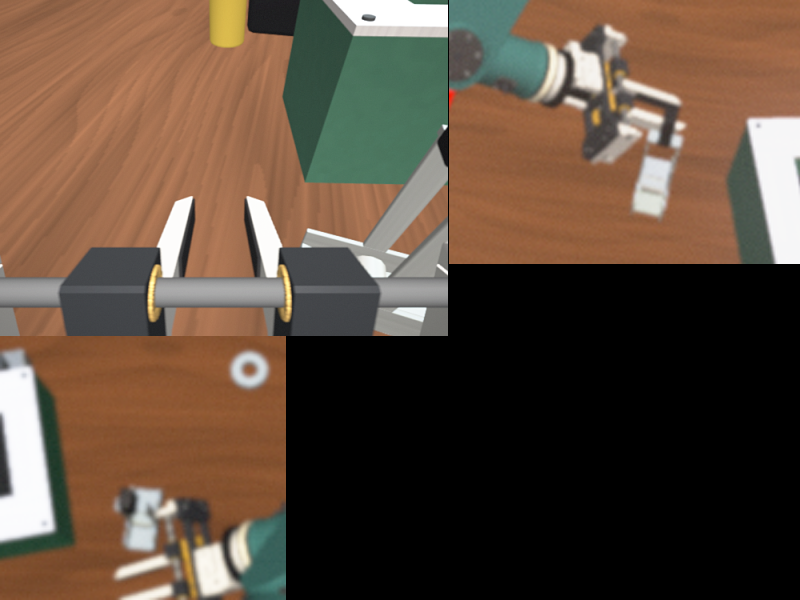

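The trough end is about 3–4 cm to the +x side of the fingers, and the body is clear of it. I lower and push slowly.

carry_out(
  targets=[
    [1,0.4,0,0.75,0],
    [1,0.4,0,0.7,0],
    [1,0,1,0,0],
    [1,0,1,0,0],
    [1,0,0.8,0,0],
    [1,0,0.5,0,0],
    [1,0,0.4,0,0],
    [1,0,0.4,0,0],
    [1,0,0.4,0,0],
    [1,0,0.4,0,0],
    [1,0,0.4,0,0],
    [1,0,0.3,0,0],
    [1,0,0.3,0,0],
    [1,0,0.2,0,0],
    [1,0,0,0,0],
  ],
)

```text
time: 21.15
tool_pos: [0.4449, 0.1094, 0.0162]
ee_rot: [3.131, 0.506, 1.784]
wrist_force: [-0.5, 1.7, -0.9]
width: 0.0005
```

Run:
```python
from path import *
o=robot.get_obs();print(o['wrist_force'],o['wrist_torque'])
path([o['tool_pos']+[0,0,.001]])
w=snap('wrist','w7');s=snap('scene','s7')
b=cv2.resize(s['image'][150:230,300:380],None,fx=4,fy=4,interpolation=2)
c=cv2.resize(w['image'][200:420,250:560],None,fx=1.5,fy=1.5,interpolation=2)
o=np.zeros((330,800,3),np.uint8);o[:330,:465]=c;o[:320,470:790]=b
cv2.imwrite('pics/c7.png',o[:,:,::-1])
```

```text
[-0.48131222  1.68072831 -0.91609519] [-0.30968456 -0.07535153  0.0954996 ]
t 21.15 q [-0.461  0.443  1.746  0.764  1.735 -0.881] p [0.4449 0.1094 0.0162] head 102.2 elev 29.0 jaw [0.976 0.217 0.009] w 0.0005
[0.44486708 0.10939297 0.0171833 ] n 1 err 0.0000 maxstep 0.00 q [-0.46  0.44  1.75  0.76  1.74 -0.88] margin 0.8 row [-0.05  0.   -0.09]
```

View pics/c7.png

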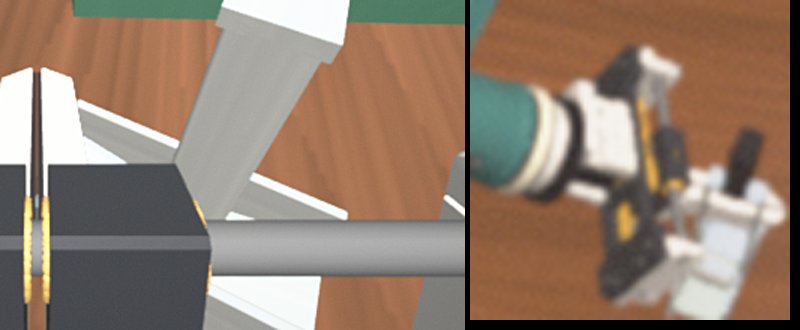

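The push went wrong. The slanted finger passed over the near wall and caught only the far one, so the boat turned further clockwise. I measure its yaw now.

Run:
```python
from log import *
w=dict(np.load('pics/w7.npz'))
# far wall top edge, near wall
px=lambda u,v:(250+u/1.5,200+v/1.5)
pts=[onz(w,*px(u,v),.03) for u,v in((80,100),(345,210))]
d=pts[1]-pts[0];print('far wall',np.round(pts,4),'len',np.linalg.norm(d),np.degrees(np.arctan2(d[1],d[0])))
pts=[onz(w,*px(u,v),.121) for u,v in((220,12),(342,50),(350,0))]
print('strap top',np.round(pts,4),np.degrees(np.arctan2(*(pts[1]-pts[0])[1::-1])),np.linalg.norm(pts[1]-pts[0]))
print(proj(w,[.4845,.071,.03]))
```

```text
far wall [[0.4614 0.1001 0.03  ]
 [0.5411 0.0792 0.03  ]] len 0.08241066616995722 -14.726694503370217
strap top [[0.4832 0.0536 0.121 ]
 [0.4992 0.0497 0.121 ]
 [0.5022 0.0606 0.121 ]] -13.441454329668895 0.016447244374162746
[345.22631059 329.95442131]
```

Run:
```python
from path import *
path([[.425,.105,.016],[.425,.074,.014],[.460,.0816,.014]])
```

```text
t 21.25 q [-0.462  0.443  1.747  0.765  1.735 -0.881] p [0.4449 0.1093 0.0162] head 102.2 elev 29.0 jaw [0.976 0.217 0.009] w 0.0008
[0.425 0.105 0.016] n 1 err 0.0000 maxstep 0.04 q [-0.49  0.42  1.79  0.75  1.74 -0.91] margin 0.76 row [ 0.01 -2.03 -0.  ]
[0.425 0.074 0.014] n 1 err 0.0000 maxstep 0.05 q [-0.54  0.44  1.76  0.71  1.77 -0.93] margin 0.79 row [-2.55 -0.67  1.64]
[0.46   0.0816 0.014 ] n 1 err 0.0000 maxstep 0.07 q [-0.49  0.49  1.68  0.75  1.77 -0.89] margin 0.87 row [0.   3.58 0.04]
```

carry_out(
  targets=[
    [1,0,-2,0,0],
    [1,-1.3,-0.35,0.8,0],
    [1,-1.25,-0.35,0.85,0],
    [1,0,0.5,0,0],
    [1,0,0.5,0,0],
    [1,0,0.4,0,0],
    [1,0,0.4,0,0],
    [1,0,0.4,0,0],
    [1,0,0.4,0,0],
    [1,0,0.4,0,0],
    [1,0,0.3,0,0],
    [1,0,0.2,0,0],
    [1,0,0,0,0],
  ],
)

```text
time: 22.55
tool_pos: [0.4593, 0.0816, 0.0141]
ee_rot: [3.131, 0.506, 1.784]
wrist_force: [0.1, -0.0, -0.3]
width: 0.0003
```

```bash
cat > meas.py <<'E'
from log import *
def meas(name,show=True):
    w=snap('wrist',name);h=cv2.cvtColor(w['image'],cv2.COLOR_RGB2HSV)
    # brown wood vs grey metal: edge between -> far wall line; use LSD on saturation
    sat=h[...,1].copy();lsd=cv2.createLineSegmentDetector();ls=lsd.detect(w['image'].mean(2).astype(np.uint8))[0][:,0]
    out=[]
    for u1,v1,u2,v2 in ls:
        for z in(.03,.121,.169):
            a,b=onz(w,u1,v1,z),onz(w,u2,v2,z);d=b-a;n=np.linalg.norm(d[:2])
            ok=all(.42<p[0]<.58 and .0<p[1]<.16 for p in(a,b))
            if ok and((z==.03 and n>.045) or (z>.03 and n>.011 and n<.045)):
                an=(np.degrees(np.arctan2(d[1],d[0]))+90)%180-90
                out.append((z,n.round(4),an.round(1),a[:2].round(4).tolist(),b[:2].round(4).tolist(),[int(k) for k in(u1,v1,u2,v2)]))
    for r in sorted(out,key=lambda r:(r[0],-r[1]))[:24]:print(r)
    return w
E
python3 - <<'E'
from meas import *
o=log();st(o);print(o['wrist_force']);meas('w8')
E
```

```text
t 22.55 q [-0.494  0.486  1.686  0.745  1.767 -0.888] p [0.4593 0.0816 0.0141] head 102.2 elev 29.0 jaw [0.976 0.217 0.009] w 0.0003
[ 0.09847002 -0.03868088 -0.27525393]
(0.03, np.float64(0.0749), np.float64(-77.5), [0.4733, 0.0079], [0.4571, 0.081], [269, 400, 270, 244])
(0.03, np.float64(0.0532), np.float64(-77.3), [0.4605, 0.081], [0.4722, 0.0291], [277, 245, 278, 345])
(0.03, np.float64(0.0484), np.float64(11.3), [0.5213, 0.1471], [0.4738, 0.1376], [394, 182, 316, 180])
(0.121, np.float64(0.0413), np.float64(66.5), [0.5026, 0.0121], [0.519, 0.05], [428, 254, 483, 149])
(0.121, np.float64(0.0411), np.float64(74.9), [0.5065, 0.0538], [0.4958, 0.0141], [430, 135, 391, 240])
(0.121, np.float64(0.0201), np.float64(11.3), [0.5327, 0.0391], [0.513, 0.0351], [558, 185, 468, 183])
(0.121, np.float64(0.0182), np.float64(73.3), [0.5106, 0.0725], [0.5054, 0.0551], [439, 103, 425, 131])
(0.121, np.float64(0.0175), np.float64(11.3), [0.4967, 0.0318], [0.4796, 0.0284], [394, 182, 316, 180])
(0.121, np.float64(0.0163), np.float64(-17.9), [0.527, 0.0691], [0.5115, 0.0741], [500, 115, 441, 100])
(0.121, np.float64(0.0156), np.float64(-17.8), [0.5078, 0.0613], [0.5226, 0.0565], [432, 121, 493, 137])
(0.121, np.float64(0.0137), np.float64(-89.7), [0.4484, 0.0647], [0.4484, 0.051], [232, 92, 218, 114])
(0.121, np.float64(0.0117), np.float64(-18.0), [0.4956, 0.0138], [0.4845, 0.0174], [390, 241, 333, 218])
(0.121, np.float64(0.0116), np.float64(72.4), [0.5231, 0.0564], [0.5266, 0.0675], [495, 137, 500, 118])
(0.121, np.float64(0.0114), np.float64(-18.0), [0.513, 0.0082], [0.5021, 0.0117], [493, 283, 426, 255])
(0.121, np.float64(0.0113), np.float64(-17.8), [0.4843, 0.0162], [0.495, 0.0128], [332, 222, 387, 244])
(0.121, np.float64(0.0113), np.float64(-6.7), [0.4518, 0.1356], [0.4406, 0.1369], [286, 20, 263, 17])
```

Pushing the end corner only translated the boat: its yaw is −17.8° with centre near (0.521, 0.078), because the corner lay in line with the centre. A better lever is to press the far wall from inside, near the +x end, with the closed fingertips moving forward.

Run:
```python
from path import *
path([[.455,.0807,.215],[.5565,.072,.215],[.5565,.074,.026],[.5523,.0935,.026]])
```

```text
t 22.6 q [-0.494  0.486  1.686  0.745  1.767 -0.888] p [0.4593 0.0816 0.0142] head 102.2 elev 29.0 jaw [0.976 0.216 0.009] w 0.0007
[0.455  0.0807 0.215 ] n 5 err 0.0000 maxstep 0.07 q [-0.5   0.21  1.58  0.84  2.04 -0.6 ] margin 0.61 row [-1.95 -0.05 -3.51]
[0.5565 0.072  0.215 ] n 3 err 0.0000 maxstep 0.09 q [-0.44  0.42  1.31  0.89  2.03 -0.51] margin 0.62 row [-0.87  3.24  0.52]
[0.5565 0.074  0.026 ] n 4 err 0.0000 maxstep 0.07 q [-0.43  0.62  1.43  0.8   1.82 -0.76] margin 0.67 row [ 2.33 -0.03  4.11]
[0.5523 0.0935 0.026 ] n 1 err 0.0000 maxstep 0.03 q [-0.41  0.61  1.46  0.82  1.79 -0.76] margin 0.86 row [ 1.74  0.01 -0.97]
```

carry_out(
  targets=[
    [1,0,-0.5,0,0],
    [1,-2,0,-3.5,0],
    [1,-2,0,-3.5,0],
    [1,-2,0,-3.5,0],
    [1,-2,0,-3.5,0],
    [1,-1.8,0,-3.5,0],
    [1,-0.9,3.3,0.5,0],
    [1,-0.9,3.3,0.5,0],
    [1,-0.9,3.3,0.5,0],
    [1,0,0,0,0],
  ],
)

```text
time: 23.6
tool_pos: [0.5582, 0.0702, 0.2145]
ee_rot: [3.131, 0.506, 1.784]
wrist_force: [0.2, 0.0, 0.2]
width: 0.0006
```

Run:
```python
from path import *
from meas import meas
path([[.5565,.074,.026]])
w=meas('w9');cv2.imwrite('pics/c9.png',w['image'][:,:,::-1])
print(proj(w,[.521,.078,.169]),proj(w,[.554,.086,.03]))
```

```text
t 23.6 q [-0.438  0.422  1.307  0.891  2.035 -0.509] p [0.5582 0.0702 0.2145] head 102.2 elev 29.0 jaw [0.976 0.216 0.01 ] w 0.0006
[0.5565 0.074  0.026 ] n 4 err 0.0000 maxstep 0.07 q [-0.43  0.62  1.43  0.8   1.82 -0.77] margin 0.67 row [ 2.37 -0.07  4.07]
(0.03, np.float64(0.0984), np.float64(12.7), [0.5439, 0.0916], [0.448, 0.0699], [263, 356, 161, 356])
(0.03, np.float64(0.0977), np.float64(12.6), [0.4508, 0.0612], [0.5462, 0.0825], [160, 365, 263, 366])
(0.03, np.float64(0.0887), np.float64(-77.5), [0.5706, 0.057], [0.5513, 0.1436], [282, 400, 281, 310])
(0.03, np.float64(0.0876), np.float64(-77.5), [0.5358, 0.1401], [0.5548, 0.0545], [266, 310, 265, 399])
(0.121, np.float64(0.0381), np.float64(-77.4), [0.5486, 0.1122], [0.5569, 0.075], [273, 288, 273, 331])
(0.121, np.float64(0.0293), np.float64(-18.0), [0.4942, 0.1167], [0.522, 0.1076], [212, 271, 240, 286])
(0.121, np.float64(0.0257), np.float64(12.7), [0.5256, 0.088], [0.5006, 0.0824], [238, 308, 205, 308])
(0.121, np.float64(0.0249), np.float64(-58.9), [0.4984, 0.0086], [0.4855, 0.0299], [162, 408, 158, 370])
(0.121, np.fl
[... 1007 characters left out ...]
 308, 201, 308])
(0.121, np.float64(0.0139), np.float64(-89.3), [0.4704, 0.0606], [0.4703, 0.0745], [158, 325, 165, 309])
(0.121, np.float64(0.0138), np.float64(70.7), [0.5171, 0.0902], [0.5217, 0.1032], [228, 303, 238, 291])
(0.121, np.float64(0.0133), np.float64(79.9), [0.5658, 0.0254], [0.5681, 0.0385], [269, 405, 277, 385])
(0.121, np.float64(0.0127), np.float64(-13.0), [0.4968, 0.0955], [0.5091, 0.0927], [206, 293, 220, 299])
(0.121, np.float64(0.0124), np.float64(-88.5), [0.4795, 0.0574], [0.4798, 0.0449], [167, 332, 160, 348])
(0.169, np.float64(0.0309), np.float64(-77.4), [0.5549, 0.0823], [0.5617, 0.0522], [273, 288, 273, 331])
[222.8334982  283.91985531] [271.93371948 364.37529445]
```

View pics/c9.png

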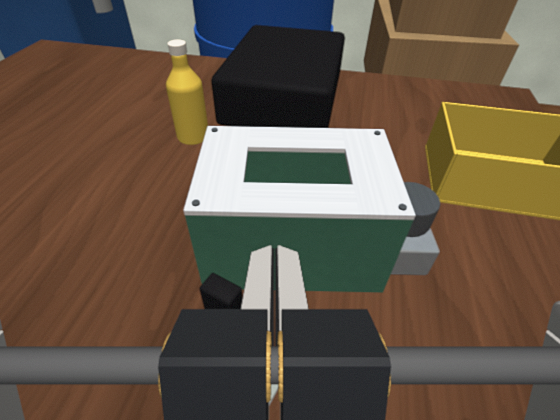

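carry_out(
  targets=[
    [1,2.4,0,4.1,0],
    [1,2.4,0,4.1,0],
    [1,2.4,0,4.1,0],
    [1,1.5,0,2.7,0],
    [1,0.7,0,1.3,0],
    [1,0,0,0,0],
  ],
)

```text
time: 24.25
tool_pos: [0.5555, 0.0745, 0.027]
ee_rot: [3.134, 0.503, 1.786]
wrist_force: [-0.6, -0.1, 1.1]
width: 0.0006
```

Run:
```python
from path import *
print(robot.get_obs()['wrist_force'])
path([[.5565,.074,.026]])
```

```text
[-0.58991745 -0.11293855  1.08976182]
t 24.25 q [-0.434  0.624  1.429  0.804  1.819 -0.763] p [0.5555 0.0745 0.027 ] head 102.3 elev 28.8 jaw [0.976 0.217 0.006] w 0.0006
[0.5565 0.074  0.026 ] n 1 err 0.0000 maxstep 0.00 q [-0.43  0.63  1.43  0.8   1.82 -0.76] margin 0.83 row [-0.01  0.08  0.12]
```

carry_out(
  targets=[
    [1,0.35,0,-0.2,0],
    [1,0.35,0,-0.2,0],
    [1,0.35,0,-0.2,0],
    [1,0.35,0,-0.2,0],
    [1,0.35,0,-0.2,0],
    [1,0.25,0,-0.14,0],
    [1,0.1,0,-0.05,0],
    [1,0,0,0,0],
  ],
)

```text
time: 25.05
tool_pos: [0.5516, 0.0977, 0.0281]
ee_rot: [3.131, 0.506, 1.784]
wrist_force: [0.9, -1.9, 3.2]
width: 0.0006
```

```bash
cat > blk.py <<'E'
from log import *
def blk(name,cx,cy,r=.05):
    """block: dark contour near expected place; lines angles among horizontal edges"""
    w=snap(name[0:1]=='T' and 'top' or 'wrist',name);g=w['image'].mean(2).astype(np.uint8)
    ls=cv2.createLineSegmentDetector().detect(g)[0][:,0];out=[]
    for u1,v1,u2,v2 in ls:
        for z in(.03,.121,.169):
            a,b=onz(w,u1,v1,z),onz(w,u2,v2,z);d=b-a;n=np.linalg.norm(d[:2]);m=(a+b)/2
            an=(np.degrees(np.arctan2(d[1],d[0]))+90)%180-90
            if np.hypot(m[0]-cx,m[1]-cy)<r and abs(an)<30 and n>{.03:.03,.121:.01,.169:.014}[z]: out.append((z,n.round(4),an.round(1),m[:2].round(4).tolist(),[int(k) for k in(u1,v1,u2,v2)]))
    for q in sorted(out,key=lambda q:(q[0],-q[1])):print(*q)
    return w
E
python3 - <<'E'
from blk import *
o=log();st(o);print(o['wrist_force']);blk('w10',.52,.085)
E
```

```text
t 25.05 q [-0.404  0.601  1.463  0.819  1.79  -0.754] p [0.5516 0.0977 0.0281] head 102.2 elev 29.0 jaw [0.976 0.217 0.009] w 0.0006
[ 0.9008568  -1.89524757  3.16427799]
0.03 0.0449 12.5 [0.536, 0.04] [263, 356, 161, 356]
0.03 0.0411 12.4 [0.5335, 0.0635] [181, 308, 265, 308]
0.03 0.0332 -0.9 [0.4949, 0.0627] [120, 288, 180, 301]
0.121 0.0162 -0.5 [0.5174, 0.0775] [189, 130, 145, 124]
0.121 0.0151 -0.7 [0.5179, 0.0643] [129, 146, 173, 153]
0.121 0.0115 11.9 [0.5532, 0.0525] [269, 191, 228, 190]
```

carry_out(
  targets=[
    [1,0.35,0,-0.2,0],
    [1,0.35,0,-0.2,0],
    [1,0.25,0,-0.14,0],
    [1,0,0,0,0],
  ],
)

```text
time: 25.5
tool_pos: [0.5487, 0.1088, 0.0272]
ee_rot: [3.133, 0.506, 1.786]
wrist_force: [0.5, -1.5, 0.7]
width: 0.0006
```

Run:
```python
from blk import *
o=log();st(o);print(o['wrist_force']);blk('w11',.52,.085)
```

```text
t 25.5 q [-0.389  0.591  1.48   0.826  1.775 -0.75 ] p [0.5487 0.1088 0.0272] head 102.3 elev 29.0 jaw [0.976 0.218 0.008] w 0.0006
[ 0.45420655 -1.54029119  0.72046847]
0.03 0.0709 11.6 [0.516, 0.0711] [120, 306, 265, 309]
0.03 0.0447 12.5 [0.5333, 0.0508] [263, 356, 161, 356]
0.03 0.0443 12.9 [0.5345, 0.0469] [160, 366, 263, 365]
0.121 0.0167 9.6 [0.5162, 0.0983] [205, 112, 159, 111]
0.121 0.0157 9.4 [0.5175, 0.0869] [149, 128, 195, 130]
0.121 0.0113 11.8 [0.5521, 0.0594] [271, 200, 229, 199]
```

carry_out(
  targets=[
    [1,-0.2,0,0.1,0],
    [1,-0.25,0,0.14,0],
    [1,0,0,0,0],
  ],
)

```text
time: 25.85
tool_pos: [0.5501, 0.1029, 0.0272]
ee_rot: [3.133, 0.506, 1.785]
wrist_force: [0.4, -0.7, 0.3]
width: 0.0002
```

Run:
```python
from blk import *
o=log();st(o);print(o['wrist_force']);blk('w12',.52,.09);s=snap('scene','s12');t=snap('top','t12');w=dict(np.load('pics/w12.npz'))
b=cv2.resize(s['image'][150:240,310:420],None,fx=4,fy=4,interpolation=2);c=w['image'][90:420,60:400]
o=np.zeros((400,800,3),np.uint8);o[:360,:440]=b;o[:330,450:790]=c;cv2.imwrite('pics/c12.png',o[:,:,::-1])
```

```text
t 25.85 q [-0.397  0.596  1.471  0.822  1.782 -0.752] p [0.5501 0.1029 0.0272] head 102.3 elev 29.0 jaw [0.976 0.217 0.008] w 0.0002
[ 0.36279757 -0.68393148  0.27587118]
0.03 0.0692 11.2 [0.5182, 0.0656] [124, 306, 265, 309]
0.03 0.0447 12.5 [0.5347, 0.045] [263, 356, 161, 356]
0.121 0.0161 10.2 [0.5205, 0.082] [201, 129, 154, 127]
0.121 0.0152 10.6 [0.523, 0.069] [144, 151, 193, 152]
0.121 0.0119 11.6 [0.5524, 0.0555] [270, 195, 226, 194]
```

View pics/c12.png

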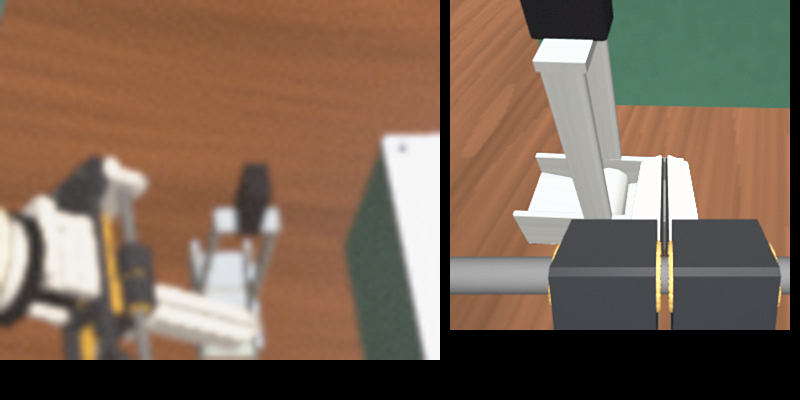

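Upright again, yaw 10.4° against the tool's 12.2°, with the roller still in the trough. I lift out, open, move over the block and measure again.

Run:
```python
from path import *
path([[.5501,.1029,.24],[.5155,.095,.26],[.5155,.105,.141]])
```

```text
t 26.0 q [-0.397  0.596  1.472  0.822  1.782 -0.752] p [0.5501 0.1032 0.0274] head 102.3 elev 29.0 jaw [0.976 0.217 0.008] w 0.0005
[0.5501 0.1029 0.24  ] n 5 err 0.0000 maxstep 0.07 q [-0.4   0.36  1.33  0.92  2.02 -0.45] margin 0.63 row [-2.07  0.03 -3.72]
[0.5155 0.095  0.26  ] n 1 err 0.0000 maxstep 0.08 q [-0.43  0.29  1.39  0.91  2.06 -0.46] margin 0.59 row [-1.   -3.53 -1.76]
[0.5155 0.105  0.141 ] n 3 err 0.0000 maxstep 0.06 q [-0.42  0.39  1.51  0.85  1.91 -0.64] margin 0.64 row [2.21 0.04 3.31]
```

carry_out(
  targets=[
    [1,-1,0,-1.8,0],
    [1,-2,0,-3.5,0],
    [1,-2,0,-3.5,0],
    [1,-2,0,-3.5,0],
    [1,-2,0,-3.5,0],
    [0,-1.3,0,-2.5,0],
  ],
)

```text
time: 26.6
tool_pos: [0.5488, 0.1015, 0.2426]
ee_rot: [3.126, 0.509, 1.783]
wrist_force: [0.7, 0.4, -0.1]
width: 0.0058
```

carry_out(
  targets=[
    [0,-1,-3.5,-1.8,0],
    [0,0,0,0,0],
    [0,0,0,0,0],
    [0,0,0,0,0],
    [0,0,0,0,0],
  ],
)

```text
time: 27.1
tool_pos: [0.5145, 0.0941, 0.2572]
ee_rot: [3.134, 0.505, 1.786]
wrist_force: [0.1, 0.1, 0.2]
width: 0.045
```

Run:
```python
from blk import *
o=log();st(o);w=blk('w13',.52,.09)
p=proj(w,[.5194,.0887,.169]);print('pred top',p)
u,v=int(p[0]),int(p[1]);m=(w['image'].max(2)<70).astype(np.uint8);z=np.zeros_like(m);y0=max(v-25,0);z[y0:v+45,u-45:u+45]=m[y0:v+45,u-45:u+45]
c=max(cv2.findContours(z,0,2)[0],key=cv2.contourArea);x,y,ww,hh=cv2.boundingRect(c);print('dark bbox',x,y,ww,hh,cv2.contourArea(c))
print('far edge mid @.169',onz(w,x+ww/2,y,.169),'left/right',onz(w,x,y+5,.169),onz(w,x+ww,y+5,.169))
print('pred corners',[proj(w,np.array([.5194,.0887,zz])+R.from_euler('z',10.4,degrees=True).apply([a*.013,b*.008,0])).round(0) for zz in(.169,.121) for a in(-1,1) for b in(-1,1)])
```

```text
t 27.1 q [-0.433  0.288  1.396  0.912  2.061 -0.464] p [0.5145 0.0941 0.2572] head 102.3 elev 28.9 jaw [0.976 0.217 0.007] w 0.045
0.03 0.1765 12.6 [0.5144, 0.1111] [191, 380, 360, 380]
0.121 0.1348 12.6 [0.5201, 0.0799] [191, 380, 360, 380]
0.121 0.0513 10.4 [0.5304, 0.1098] [325, 348, 265, 346]
0.121 0.0283 9.8 [0.5161, 0.1155] [264, 336, 296, 338]
0.121 0.0228 10.1 [0.5024, 0.0722] [266, 386, 238, 384]
0.121 0.0225 9.7 [0.5423, 0.0794] [318, 388, 289, 387]
0.121 0.0207 10.8 [0.5031, 0.0697] [239, 388, 265, 389]
0.121 0.0206 10.3 [0.5427, 0.0768] [290, 390, 316, 391]
0.121 0.0198 5.4 [0.5046, 0.0657] [265, 396, 240, 393]
0.121 0.0195 14.9 [0.5429, 0.0726] [315, 396, 290, 397]
0.121 0.0176 10.9 [0.5063, 0.1196] [280, 331, 260, 330]
0.121 0.0144 10.5 [0.5239, 0.0665] [268, 399, 286, 400]
0.121 0.0142 19.1 [0.4979, 0.1021] [264, 347, 248, 348]
0.121 0.0139 12.4 [0.522, 0.0778] [286, 383, 269, 383]
0.121 0.0133 11.2 [0.5247, 0.1234] [299, 331, 284, 331]
0.169 0.1128 12.6 [0.5231, 0.0635] [191, 380, 360, 380]
0.169 0.0429 10.4 [0.5317, 0.0886] [325, 348, 265, 346]
0.169 0.0373 13.0 [0.4
[... 160 characters left out ...]
7 [0.5417, 0.0631] [318, 388, 289, 387]
0.169 0.0173 10.8 [0.5089, 0.055] [239, 388, 265, 389]
0.169 0.0172 10.3 [0.542, 0.0609] [290, 390, 316, 391]
0.169 0.0166 5.4 [0.5102, 0.0516] [265, 396, 240, 393]
0.169 0.0163 14.9 [0.5422, 0.0574] [315, 396, 290, 397]
0.169 0.0148 10.9 [0.5115, 0.0967] [280, 331, 260, 330]
pred top [278.76531196 343.63422504]
dark bbox 262 338 37 10 259.5
far edge mid @.169 [0.51975925 0.09309438 0.169     ] left/right [0.50752064 0.08650592 0.169     ] [0.53353349 0.09236264 0.169     ]
pred corners [array([260., 354.]), array([261., 332.]), array([297., 355.]), array([297., 334.]), array([261., 379.]), array([262., 359.]), array([294., 380.]), array([294., 360.])]
```

carry_out(
  targets=[
    [0,0,0.4,0,0],
    [0,0,0,0,0],
    [0,1.8,0,2.6,0],
    [0,1.8,0,2.6,0],
    [0,1.5,0,2.2,0],
    [0,0.9,0,1.4,0],
    [0,0.5,0,0.7,0],
    [0,0,0,0,0],
    [1,0,0,0,0],
    [1,0,0,0,0],
    [1,0,0,0,0],
    [1,0,0,0,0],
    [1,0,0,0,0],
    [1,0,0,0,0],
    [1,0,0,0,0],
    [1,0,0,0,0],
    [1,0,0,0,0],
  ],
)

```text
time: 28.85
tool_pos: [0.517, 0.1055, 0.1435]
ee_rot: [3.132, 0.506, 1.785]
wrist_force: [-0.0, 0.4, -0.5]
width: 0.0262
```

Run:
```python
from path import *
print(robot.get_obs()['wrist_force'])
path([[.517,.104,.30]])
```

```text
[-0.01162773  0.37616706 -0.52079658]
t 28.85 q [-0.414  0.387  1.509  0.848  1.91  -0.631] p [0.517  0.1055 0.1435] head 102.3 elev 29.0 jaw [0.976 0.217 0.009] w 0.0262
[0.517 0.104 0.3  ] n 4 err 0.0000 maxstep 0.07 q [-0.42  0.26  1.34  0.95  2.09 -0.38] margin 0.56 row [-1.93  0.03 -3.41]
```

The grip width is now 26.2 mm, so it is square. I lift and move over the tub.

Run:
```python
from path import *
path([[.517,.1055,.33],[.538,.282,.33],[.538,.282,.20]])
```

```text
t 28.85 q [-0.414  0.387  1.509  0.848  1.91  -0.631] p [0.517  0.1055 0.1435] head 102.3 elev 29.0 jaw [0.976 0.217 0.009] w 0.0262
[0.517  0.1055 0.33  ] n 4 err 0.0000 maxstep 0.08 q [-0.41  0.24  1.3   0.98  2.12 -0.32] margin 0.53 row [-2.26  0.04 -4.08]
[0.538 0.282 0.33 ] n 4 err 0.0000 maxstep 0.07 q [-0.12  0.22  1.33  1.05  1.87 -0.16] margin 0.59 row [ 3.67  1.47 -2.02]
[0.538 0.282 0.2  ] n 3 err 0.0000 maxstep 0.07 q [-0.12  0.31  1.49  0.99  1.74 -0.38] margin 0.82 row [ 2.1  -0.04  3.79]
```

carry_out(
  targets=[
    [1,-0.5,0,-0.8,0],
    [1,-1,0,-1.8,0],
    [1,-1.6,0,-2.9,0],
    [1,-1.9,0,-3.4,0],
    [1,-1.9,0,-3.4,0],
    [1,-1.4,0,-2.5,0],
    [1,-0.7,0,-1.3,0],
    [1,0,0,0,0],
  ],
)

```text
time: 29.65
tool_pos: [0.5158, 0.1043, 0.3296]
ee_rot: [3.128, 0.509, 1.783]
wrist_force: [-0.3, -0.0, -3.7]
width: 0.026
```

Run:
```python
from path import *
print(robot.get_obs()['wrist_force'],robot.get_obs()['width'])
path([[.538,.282,.33],[.538,.282,.20]])
```

```text
[-0.30170209 -0.04783175 -3.74494031] 0.025956054374447066
t 29.65 q [-0.417  0.241  1.304  0.979  2.124 -0.33 ] p [0.5158 0.1043 0.3296] head 102.2 elev 29.2 jaw [0.976 0.217 0.012] w 0.026
[0.538 0.282 0.33 ] n 4 err 0.0000 maxstep 0.07 q [-0.12  0.22  1.33  1.04  1.87 -0.16] margin 0.59 row [ 3.68  1.51 -2.05]
[0.538 0.282 0.2  ] n 3 err 0.0000 maxstep 0.07 q [-0.12  0.31  1.49  0.99  1.74 -0.38] margin 0.82 row [ 2.11 -0.05  3.78]
```

carry_out(
  targets=[
    [1,1,0.4,-0.55,0],
    [1,2,0.8,-1.1,0],
    [1,2.8,1.15,-1.55,0],
    [1,3,1.25,-1.7,0],
    [1,2.8,1.15,-1.55,0],
    [1,2,0.8,-1.1,0],
    [1,1.1,0.45,-0.65,0],
    [1,0,0,0,-0.5],
    [1,0,0,0,0],
  ],
)

```text
time: 30.55
tool_pos: [0.5373, 0.2816, 0.3275]
ee_rot: [3.126, 0.506, 1.787]
wrist_force: [0.2, -0.1, -4.7]
width: 0.0259
```

Run:
```python
from path import *
M=path([[.538,.282,.33]])
w=snap('wrist','w14');s=snap('scene','s14');t=snap('top','t14')
# slot in wrist view
h=cv2.cvtColor(w['image'],cv2.COLOR_RGB2HSV);m=((h[...,1]<40)&(h[...,2]>170)).astype(np.uint8)
print('pred slot corners',[proj(w,np.array([.542,.264,.135])+R.from_euler('z',12.5,degrees=True).apply([a*.057,b*.032,0])).round(0).tolist() for a,b in((-1,-1),(1,-1),(1,1),(-1,1))])
o=robot.get_obs();bc=o['tool_pos']-.0184*np.array([np.cos(1.785),np.sin(1.785),0])
print('boat c',bc,'block top pred',[proj(w,np.array([bc[0],bc[1],o['tool_pos'][2]+.0255])+R.from_euler('z',12.3,degrees=True).apply([a*.013,b*.008,0])).round(0).tolist() for a,b in((-1,-1),(1,-1),(1,1),(-1,1))])
for nm,c in(('s',s),('t',t)):
  zb=o['tool_pos'][2]-.1435
  print(nm,'trough corners pred',[proj(c,np.array([bc[0],bc[1],zb+zz])+R.from_euler('z',12.3,degrees=True).apply([a*.042,b*.02,0])).round(0).tolist() for zz in(0,.03) for a,b in((-1,-1),(1,-1),(1,1),(-1,1))])
b=cv2.resize(s['image'][130:290,370:500],None,fx=3,fy=3,interpolation=2);c=cv2.resize(t['image'][140:270,70:190],None,fx=3,fy=3,interpolation=2)
im=np.zeros((600,800,3),np.uint8);im[:480,:390]=b;im[:390,395:755]=c;cv2.imwrite('pics/c14.png',im[:,:,::-1])
# line detect near slot
ls=cv2.createLineSegmentDetector().detect(w['image'].mean(2).astype(np.uint8))[0][:,0]
for l in ls:
    a,b=onz(w,l[0],l[1],.135),onz(w,l[2],l[3],.135);d=b-a;n=np.linalg.norm(d)
    if n>.04 and .4<a[0]<.7 and .15<a[1]<.38 and .4<b[0]<.7 and .15<b[1]<.38:print(l.round(0),n.round(3),(np.degrees(np.arctan2(d[1],d[0]))%180).round(1),((a+b)/2)[:2].round(4))
```

```text
t 30.55 q [-0.124  0.223  1.332  1.043  1.874 -0.171] p [0.5373 0.2816 0.3275] head 102.4 elev 29.0 jaw [0.975 0.222 0.014] w 0.0259
[0.538 0.282 0.33 ] n 1 err 0.0000 maxstep 0.01 q [-0.12  0.22  1.33  1.04  1.88 -0.17] margin 0.77 row [-0.1   0.08 -0.23]
pred slot corners [[204.0, 448.0], [340.0, 449.0], [331.0, 371.0], [214.0, 370.0]]
boat c [0.54193183 0.26273391 0.32847498] block top pred [[247.0, 276.0], [306.0, 277.0], [304.0, 249.0], [249.0, 248.0]]
s trough corners pred [[436.0, 194.0], [444.0, 223.0], [461.0, 223.0], [452.0, 193.0], [440.0, 187.0], [448.0, 216.0], [465.0, 216.0], [456.0, 186.0]]
t trough corners pred [[126.0, 214.0], [122.0, 184.0], [107.0, 187.0], [112.0, 217.0], [123.0, 211.0], [119.0, 181.0], [104.0, 184.0], [108.0, 214.0]]
[308. 348. 301. 300.] 0.056 107.0 [0.5569 0.3514]
[303. 329. 246. 327.] 0.061 11.0 [0.527  0.3385]
[344. 393. 341. 343.] 0.048 98.4 [0.6012 0.314 ]
[208. 337. 203. 391.] 0.052 106.0 [0.469  0.2878]
[242. 346. 306. 346.] 0.065 13.1 [0.5308 0.3188]
[208. 379. 213. 333.] 0.046 103.7 [0.4716 0.2956]
[316. 384. 233. 384.] 0.078 13.0 [0.5395 0.2835]
[228. 416. 309. 418.] 0.072 11.6 [0.5407 0.2548]
[214. 380. 261. 379.] 0.044 14.5 [0.5043 0.2795]
[272. 379. 318. 379.] 0.044 12.9 [0.5577 0.2919]
[307. 350. 241. 350.] 0.067 13.4 [0.5317 0.3149]
```

Run:
```python
from log import *
w=dict(np.load('pics/w14.npz'));o=robot.get_obs();bc=np.array([.5419,.2627]);zb=o['tool_pos'][2]-.1435
Rz=R.from_euler('z',12.4,degrees=True)
P=lambda x,y,z:proj(w,np.r_[bc,zb]+Rz.apply([x,y,z])).round(0).tolist()
print('far wall top',P(-.042,.02,.03),P(.042,.02,.03),'near wall top',P(-.042,-.02,.03),P(.042,-.02,.03))
print('xpiece near edge',P(-.007,-.02,.122),P(.007,-.02,.122),'far',P(-.007,.02,.122),P(.007,.02,.122))
m=(w['image'].max(2)<60).astype(np.uint8);z=np.zeros_like(m);z[225:330,235:320]=m[225:330,235:320]
c=max(cv2.findContours(z,0,2)[0],key=cv2.contourArea);print('dark bbox',cv2.boundingRect(c))
ls=cv2.createLineSegmentDetector().detect(w['image'].mean(2).astype(np.uint8))[0][:,0]
for l in ls:
    n=np.hypot(l[2]-l[0],l[3]-l[1]);cx=(l[0]+l[2])/2
    if n>14 and 190<cx<360 and 220<(l[1]+l[3])/2 and abs(l[3]-l[1])<.3*n:print(l.round(0),round(n))
# masks in top/scene: bright neutral above
im=cv2.cvtColor(w['image'],cv2.COLOR_RGB2GRAY)
print('row profile col 277:',[int(im[v,262:292].mean()) for v in range(230,420,5)])
```

```text
far wall top [220.0, 348.0] [327.0, 349.0] near wall top [213.0, 404.0] [332.0, 405.0]
xpiece near edge [261.0, 348.0] [288.0, 349.0] far [263.0, 282.0] [287.0, 283.0]
dark bbox (235, 225, 85, 105)
[303. 329. 246. 327.] 58
[242. 346. 306. 346.] 64
[316. 384. 233. 384.] 83
[281. 406. 318. 408.] 38
[231. 404. 261. 406.] 30
[228. 250. 194. 243.] 34
[228. 416. 309. 418.] 81
[318. 380. 334. 380.] 16
[214. 380. 261. 379.] 46
[272. 379. 318. 379.] 46
[249. 279. 298. 280.] 49
[236. 350. 216. 350.] 20
[307. 350. 241. 350.] 66
[297. 253. 252. 252.] 45
[233. 399. 254. 400.] 21
[293. 228. 314. 231.] 21
[264. 223. 285. 227.] 21
row profile col 277: [26, 26, 24, 24, 25, 44, 45, 47, 48, 50, 35, 25, 25, 25, 26, 25, 25, 25, 25, 19, 236, 235, 235, 242, 117, 134, 143, 141, 135, 123, 101, 151, 153, 153, 151, 168, 131, 135]
```

View pics/w14.png

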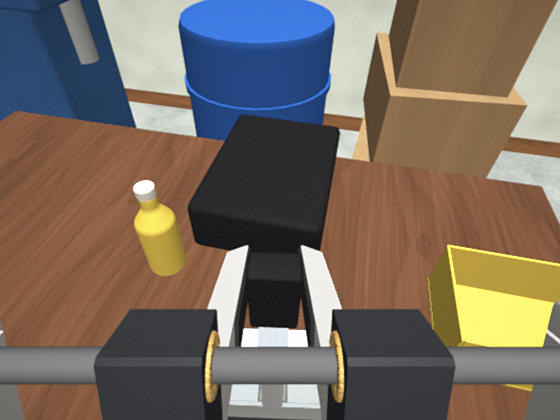

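The wrist view shows the block square in the pads, predicted rows 248–277 against seen 252–279, so the boat hangs about 1.5 mm nearer the camera than assumed. I cross-check the tub centre from the earlier close view w9.

Run:
```python
from path import *
w=dict(np.load('pics/w9.npz'));h=cv2.cvtColor(w['image'],cv2.COLOR_RGB2HSV)
m=((h[...,1]<40)&(h[...,2]>190)).astype(np.uint8);m[:122]=0;m[222:]=0;m[:,:180]=0;m[:,420:]=0
cs,hh=cv2.findContours(m,cv2.RETR_CCOMP,2);i=max(range(len(cs)),key=lambda i:cv2.contourArea(cs[i]))
for k in [i]+[j for j in range(len(cs)) if hh[0][j][3]==i and cv2.contourArea(cs[j])>300]:
    a=cv2.approxPolyDP(cv2.convexHull(cs[k]),.03*cv2.arcLength(cs[k],True),True)[:,0];Q=np.array([onz(w,u,v,.135) for u,v in a]);print(a.tolist(),Q.mean(0).round(4))
    for j in range(len(Q)):
        d=Q[j]-Q[j-1];print('  %.4f %.1f'%(np.linalg.norm(d),np.degrees(np.arctan2(d[1],d[0]))))
path([[.537,.2844,.33],[.537,.2844,.2175],[.537,.2844,.1985]])
```

```text
[[184, 207], [208, 126], [382, 129], [414, 215]] [0.5408 0.2645 0.135 ]
  0.2197 -169.8
  0.1451 101.0
  0.2179 11.5
  0.1501 -78.4
[[246, 150], [344, 148], [353, 183], [243, 182]] [0.5414 0.2625 0.135 ]
  0.0567 102.6
  0.1141 15.2
  0.0626 -77.0
  0.1145 -167.7
t 30.7 q [-0.125  0.222  1.331  1.044  1.874 -0.171] p [0.538  0.2807 0.3285] head 102.2 elev 29.0 jaw [0.975 0.22  0.015] w 0.0257
[0.537  0.2844 0.33  ] n 1 err 0.0000 maxstep 0.01 q [-0.12  0.22  1.33  1.05  1.87 -0.17] margin 0.78 row [ 0.26 -0.02 -0.32]
[0.537  0.2844 0.2175] n 3 err 0.0000 maxstep 0.06 q [-0.12  0.29  1.48  1.    1.76 -0.35] margin 0.82 row [ 1.82 -0.06  3.28]
[0.537  0.2844 0.1985] n 1 err 0.0000 maxstep 0.03 q [-0.12  0.31  1.49  0.99  1.74 -0.38] margin 0.91 row [ 0.92 -0.03  1.66]
```

carry_out(
  targets=[
    [1,0.22,0,-0.12,1],
    [1,0,0,0,0],
    [1,0.5,0,0.9,0],
    [1,1,0,1.8,0],
    [1,0.5,0,0.9,0],
    [1,0,0,0,0],
    [1,0,0,0,0],
  ],
)

```text
time: 31.4
tool_pos: [0.5371, 0.2844, 0.2878]
ee_rot: [3.141, 0.505, 1.785]
wrist_force: [0.6, -0.1, -3.9]
width: 0.0256
```

Run:
```python
from path import *
M=path([[.5373,.2835,.1985]])
w=snap('wrist','w15');t=snap('top','t15')
m=w['image'].mean(2).astype(np.uint8)
for l in cv2.createLineSegmentDetector().detect(m)[0][:,0]:
    n=np.hypot(l[2]-l[0],l[3]-l[1])
    if n>14 and 190<(l[0]+l[2])/2<360 and 230<(l[1]+l[3])/2 and abs(l[3]-l[1])<.3*n:print(l.round(0),round(n))
o=robot.get_obs();bc=o['tool_pos'][:2]-.02*np.array([np.cos(1.784),np.sin(1.784)]);zb=o['tool_pos'][2]-.1435
Rz=R.from_euler('z',12.2,degrees=True);P=lambda x,y,z:proj(w,np.r_[bc,zb]+Rz.apply([x,y,z])).round(0).tolist()
print(bc,zb,'far wall',P(-.042,.02,.03),P(.042,.02,.03),'near',P(-.042,-.02,.03),P(.042,-.02,.03),'blk',P(0,.008,.169),P(0,-.008,.169))
Q=lambda x,y:proj(w,np.array([.5415,.264,.135])+Rz.apply([x,y,0])).round(0).tolist();print('slot',Q(-.057,.032),Q(.057,.032),Q(-.057,-.032),Q(.057,-.032))
```

```text
t 31.4 q [-0.12   0.241  1.391  1.026  1.83  -0.222] p [0.5371 0.2844 0.2878] head 102.3 elev 29.0 jaw [0.977 0.213 0.001] w 0.0256
[0.5373 0.2835 0.1985] n 2 err 0.0000 maxstep 0.07 q [-0.12  0.31  1.49  0.99  1.74 -0.37] margin 0.86 row [ 2.12 -0.    3.93]
[294. 328. 252. 326.] 43
[242. 346. 306. 346.] 64
[316. 384. 233. 384.] 83
[256. 242. 239. 239.] 17
[231. 404. 261. 406.] 30
[281. 406. 318. 408.] 38
[239. 239. 191. 231.] 49
[227. 416. 307. 418.] 80
[298. 249. 255. 242.] 43
[252. 251. 296. 252.] 44
[303. 379. 333. 381.] 30
[213. 380. 302. 379.] 89
[249. 279. 298. 280.] 49
[236. 350. 216. 350.] 20
[332. 350. 312. 349.] 20
[307. 350. 241. 350.] 66
[0.54165109 0.26484374] 0.14519715570012723 far wall [221.0, 349.0] [329.0, 350.0] near [215.0, 406.0] [335.0, 406.0] blk [276.0, 250.0] [276.0, 278.0]
slot [210.0, 356.0] [339.0, 356.0] [199.0, 441.0] [350.0, 441.0]
```

```bash
cat > tipplan.py <<'E'
from clr import *
import clr
from scipy.optimize import minimize
e=29.;E=np.radians(e);n=np.array([0,np.cos(E),-np.sin(E)]);jy=np.array([1.,0,0]);M0=np.c_[n,jy,np.cross(n,jy)]
# measured: jaw ~ +x(tub)
b=np.array([0,20.,143.5])
F=[]
for s in(-1,1):
  for y in(13,20,25.5):
    for z in(-9,0,9):F+=[b+M0@np.array([-x,s*y,z]) for x in range(0,85,6)]
  # body
for y in np.linspace(-88,88,9):
  for z in(-38,0,38):F.append(b+M0@np.array([-97.,y,z]))
F=np.array(F)
def cf(T,Rm):
    q=F@Rm.T+T;return min(box(q,np.array(l),np.array(h)).min() for l,h in B)
def plan(sg,N,step):
    prev=np.array([0,0,55.]);out=[(0,prev)]
    for k in range(1,N+1):
        th=sg*step*k;Rm=tip(e,th)
        f=lambda T:-min(clear(T,Rm),8)-min(cf(T,Rm),6)+.02*np.linalg.norm(T-(np.array([0,0,132.])-Rm@[0,0,77]))
        r=min((minimize(f,t0,method='Nelder-Mead',options=dict(xatol=.2,fatol=.02)) for t0 in(prev,np.array([0,0,132.])-Rm@[0,0,77],np.array([0,0,138.])-Rm@[0,0,77])),key=lambda r:r.fun)
        prev=r.x;out.append((th,prev));print(th,'dip %.0f'%np.degrees(np.arcsin(abs(Rm[2,0]))),prev.round(1),'boat %.1f fing %.1f'%(clear(prev,Rm),cf(prev,Rm)))
    return out
E
python3 - <<'E'
from tipplan import *
for sg in(1,-1):plan(sg,10,5)
E
```

```text
5 dip 4 [-5.9  0.1 55.2] boat 11.7 fing 56.3
10 dip 9 [-11.7   0.5  55.9] boat 11.5 fing 54.4
15 dip 13 [-17.4   1.1  57. ] boat 11.2 fing 51.1
20 dip 17 [-23.    2.   58.6] boat 11.0 fing 46.7
25 dip 22 [-28.5   3.1  60.5] boat 10.8 fing 42.4
30 dip 26 [-33.7   4.4  62.9] boat 10.6 fing 38.0
35 dip 30 [-38.6   5.9  65.7] boat 10.4 fing 33.6
40 dip 34 [-43.3   7.6  68.8] boat 10.0 fing 29.2
45 dip 38 [-47.7   9.8  69.3] boat 8.0 fing 21.8
50 dip 42 [-51.5  11.9  68. ] boat 8.0 fing 12.1
-5 dip 4 [ 5.9  0.1 55.2] boat 11.7 fing 56.3
-10 dip 9 [11.7  0.5 55.9] boat 11.5 fing 54.4
-15 dip 13 [17.4  1.1 57. ] boat 11.2 fing 51.1
-20 dip 17 [23.   2.  58.6] boat 11.0 fing 46.7
-25 dip 22 [28.5  3.1 60.5] boat 10.8 fing 42.4
-30 dip 26 [33.7  4.4 62.9] boat 10.6 fing 38.0
-35 dip 30 [38.6  5.9 65.7] boat 10.4 fing 33.6
-40 dip 34 [43.3  7.6 68.8] boat 10.0 fing 29.2
-45 dip 38 [47.7  9.8 69.3] boat 8.0 fing 21.8
-50 dip 42 [51.5 11.9 68. ] boat 8.0 fing 12.1
```

carry_out(
  targets=[
    [1,0.5,0,0.9,0],
    [1,1,0,1.8,0],
    [1,1.2,0,2.2,0],
    [1,1,0,1.8,0],
    [1,0.6,0,1.1,0],
    [1,0,0,0,0],
  ],
)

```text
time: 32.1
tool_pos: [0.5365, 0.2841, 0.1964]
ee_rot: [-3.138, 0.506, 1.787]
wrist_force: [0.1, 0.1, -3.6]
width: 0.0262
```

```bash
python3 - <<'E'
from tipplan import *
P0=np.array([0,0,77.]) # pivot in boat frame
p=None
for k in range(0,11):
    Rm=tip(e,5*k);T=np.array([0,0,132.])-Rm@P0;q=T+Rm@b;M=Rm@M0
    if p is not None:print(5*k,(Mp.T@(q-p)/10).round(3),'clear %.1f'%clear(T,Rm),'shift by (0,2,-2)%.1f'%clear(T+[0,2,-2],Rm),'(0,-2,-2)%.1f'%clear(T+[0,-2,-2],Rm))
    p,Mp=q,M
E
python3 - <<'E'
import sys;sys.path.insert(0,'.')
import os;os.chdir('.')
from log import *
o=log();st(o)
E
```

```text
5 [-0.     0.591  0.026] clear 11.7 shift by (0,2,-2)9.7 (0,-2,-2)9.7
10 [0.    0.591 0.026] clear 11.5 shift by (0,2,-2)9.5 (0,-2,-2)9.5
15 [-0.     0.591  0.026] clear 11.2 shift by (0,2,-2)9.3 (0,-2,-2)9.2
20 [0.    0.591 0.026] clear 11.0 shift by (0,2,-2)9.1 (0,-2,-2)8.9
25 [-0.     0.591  0.026] clear 10.8 shift by (0,2,-2)8.9 (0,-2,-2)8.7
30 [0.    0.591 0.026] clear 10.6 shift by (0,2,-2)8.8 (0,-2,-2)8.5
35 [-0.     0.591  0.026] clear 10.4 shift by (0,2,-2)8.6 (0,-2,-2)8.3
40 [-0.     0.591  0.026] clear 10.0 shift by (0,2,-2)8.5 (0,-2,-2)8.0
45 [0.    0.591 0.026] clear 5.0 shift by (0,2,-2)7.0 (0,-2,-2)7.0
50 [0.    0.591 0.026] clear 0.0 shift by (0,2,-2)2.0 (0,-2,-2)2.0
t 32.1 q [-0.12   0.31   1.495  0.994  1.74  -0.368] p [0.5365 0.2841 0.1964] head 102.4 elev 29.0 jaw [ 0.977  0.213 -0.003] w 0.0262
```

carry_out(
  targets=[
    [1,0.1,0.3,0.18,2.5],
    [1,0,0.59,0.03,5],
    [1,0,0.59,0.03,5],
    [1,0,0.59,0.03,5],
    [1,0,0.59,0.03,5],
    [1,0,0.59,0.03,5],
    [1,0,0.59,0.03,5],
    [1,0,0.59,0.03,5],
    [1,0,0.59,0.03,5],
    [1,0,0.3,0.01,2.5],
    [1,0,0,0,0],
    [1,0,0,0,0],
    [1,0,0,0,0],
    [1,0,0,0,0],
    [1,0,0,0,0],
    [1,0,0,0,0],
    [1,0,0,0,0],
  ],
)

```text
time: 33.8
tool_pos: [0.586, 0.2848, 0.179]
ee_rot: [-2.357, 0.506, 1.785]
wrist_force: [-0.5, -1.0, -2.4]
width: 0.0255
```

Run:
```python
from log import *
o=log();M=st(o);print(o['wrist_force'],o['wrist_torque'],'jaw dip',np.degrees(np.arcsin(M[2,1])))
```

```text
t 33.8 q [-0.11   0.426  1.376  0.997  1.731  0.421] p [0.586  0.2848 0.179 ] head 102.3 elev 29.0 jaw [ 0.764 -0.184 -0.618] w 0.0255
[-0.54612979 -1.04129767 -2.38174288] [-0.87557612 -0.38220793 -0.02670874] jaw dip -38.15060615787186
```

The load dropped from about 3.7 N to 2.4 N, which fits the roller having left (about 0.8 N). I tip back along the same arc and raise.

carry_out(
  targets=[
    [1,0,0,0,0],
    [1,0,-0.3,0.02,-2.5],
    [1,0,-0.59,0.03,-5],
    [1,0,-0.59,0.03,-5],
    [1,0,-0.59,0.03,-5],
    [1,0,-0.59,0.03,-5],
    [1,0,-0.59,0.03,-5],
    [1,0,-0.59,0.03,-5],
    [1,0,-0.59,0.03,-5],
    [1,0,-0.59,0.03,-5],
    [1,0,-0.3,0.02,-2.5],
    [1,0,0,0,0],
  ],
)

```text
time: 35.0
tool_pos: [0.5366, 0.2836, 0.1959]
ee_rot: [3.141, 0.506, 1.785]
wrist_force: [0.0, -0.6, -2.4]
width: 0.0258
```

Run:
```python
from path import *
print(robot.get_obs()['wrist_force'])
M=path([[.5368,.2838,.35]])
w=snap('wrist','w16')
m=w['image'].mean(2).astype(np.uint8)
for l in cv2.createLineSegmentDetector().detect(m)[0][:,0]:
    n=np.hypot(l[2]-l[0],l[3]-l[1])
    if n>14 and 190<(l[0]+l[2])/2<360 and 240<(l[1]+l[3])/2 and abs(l[3]-l[1])<.3*n:print(l.round(0),round(n))
```

```text
[ 0.00883088 -0.57443872 -2.43837458]
t 35.0 q [-0.121  0.309  1.497  0.993  1.738 -0.373] p [0.5366 0.2836 0.1959] head 102.3 elev 29.0 jaw [0.977 0.213 0.   ] w 0.0258
[0.5368 0.2838 0.35  ] n 4 err 0.0000 maxstep 0.07 q [-0.12  0.21  1.3   1.06  1.89 -0.11] margin 0.76 row [-1.87  0.01 -3.37]
[287. 327. 252. 326.] 35
[339. 304. 361. 307.] 22
[317. 403. 231. 401.] 86
[258. 346. 286. 346.] 28
[316. 384. 233. 384.] 82
[252. 251. 296. 252.] 44
[319. 348. 297. 347.] 23
[255. 346. 223. 348.] 32
[214. 381. 237. 380.] 23
[284. 349. 256. 349.] 29
[249. 279. 298. 280.] 49
[238. 380. 299. 380.] 61
[301. 380. 321. 380.] 20
```

carry_out(
  targets=[
    [1,-0.6,0,-1.1,0],
    [1,-1.2,0,-2.2,0],
    [1,-1.6,0,-2.9,0],
    [1,-1.9,0,-3.4,0],
    [1,-1.9,0,-3.4,0],
    [1,-0.8,0,-1.4,0],
    [1,0,0,0,0],
  ],
)

```text
time: 35.75
tool_pos: [0.5372, 0.2835, 0.364]
ee_rot: [3.133, 0.508, 1.781]
wrist_force: [-0.2, 0.3, -3.8]
width: 0.0256
```

Run:
```python
from path import *
print(robot.get_obs()['wrist_force'])
path([[.5,.1,.36],[.5,-.2,.37],[.5287,-.3765,.35],[.5287,-.3765,.1505]])
t=dict(np.load('pics/t0.npz'))
for u,v in((380,125),(440,97),(400,118),(452,120),(450,160),(472,150),(420,176)):print((u,v),onz(t,u,v,0).round(3),onz(t,u,v,.1).round(3))
# roller in tub? scene/top view into slot, bright pixels
s=snap('scene','s17');t2=snap('top','t17')
Rz=R.from_euler('z',12.2,degrees=True)
for nm,c in(('s',s),('t',t2)):
    poly=np.array([proj(c,np.array([.5415,.264,.135])+Rz.apply([a*.053,b*.028,0])) for a,b in((-1,-1),(1,-1),(1,1),(-1,1))]).astype(int)
    k=np.zeros((420,560),np.uint8);cv2.fillPoly(k,[poly],1);g=c['image'].astype(int);gm=g.mean(2)[k>0];print(nm,'slot grey pct',np.percentile(gm,[5,50,95,99]),(gm>110).sum(),len(gm))
```

```text
[-0.19250063  0.29547819 -3.83355807]
t 35.75 q [-0.121  0.207  1.278  1.062  1.902 -0.096] p [0.5372 0.2835 0.364 ] head 102.1 elev 29.1 jaw [0.977 0.213 0.008] w 0.0256
[0.5  0.1  0.36] n 4 err 0.0000 maxstep 0.08 q [-0.43  0.2   1.29  1.    2.17 -0.28] margin 0.48 row [-3.7  -1.89  2.16]
[ 0.5  -0.2   0.37] n 7 err 0.0000 maxstep 0.11 q [-0.8   0.57  0.79  0.97  2.55 -0.4 ] margin 0.1 row [-3.73 -0.91  1.91]
[ 0.5287 -0.3765  0.35  ] n 4 err 0.1416 maxstep 0.17 q [-0.95  0.92  0.27  1.17  2.65 -0.23] margin 0.0 row [-3.66 -0.24  2.61]
[ 0.5287 -0.3765  0.1505] n 5 err 0.0886 maxstep 0.12 q [-0.91  1.05  0.42  0.74  2.55 -0.7 ] margin 0.0 row [ 1.94 -0.03  3.49]
(380, 125) [ 0.848 -0.51   0.   ] [ 0.806 -0.484  0.1  ]
(440, 97) [ 0.949 -0.712  0.   ] [ 0.899 -0.672  0.1  ]
(400, 118) [ 0.873 -0.576  0.   ] [ 0.829 -0.546  0.1  ]
(452, 120) [ 0.869 -0.746  0.   ] [ 0.824 -0.703  0.1  ]
(450, 160) [ 0.731 -0.729  0.   ] [ 0.697 -0.688  0.1  ]
(472, 150) [ 0.766 -0.802  0.   ] [ 0.729 -0.756  0.1  ]
(420, 176) [ 0.677 -0.63   0.   ] [ 0.646 -0.595  0.1  ]
s slot grey pct [ 88.    92.   151.95 195.65] 133 882
t slot grey pct [ 46.33333333  62.66666667 223.95       245.33333333] 213 784
```

Run:
```python
from path import *
o=robot.get_obs();print(o['wrist_force'],o['time']);M=pose(o['ee_rot']);q=o['joint_positions']
for c in((.533,-.396),(.515,-.38),(.505,-.372)):
  for z in(.1505,.19,.23):
    p=np.array([c[0]-.0043,c[1]+.0195,z]);r=ik(p,M,C,[q,[-.9,.9,.6,.8,2.4,-.6],[-1,1,.5,1,2.5,-.5]]);print(c,z,r[0].round(2),round(r[1],4),(np.minimum(r[0]-lo,hi-r[0])).min().round(3))
```

```text
[-0.67886121 -0.52595293 -3.90567591] 35.85
(0.533, -0.396) 0.1505 [-0.91  1.06  0.42  0.74  2.55 -0.69] 0.0 0.095
(0.533, -0.396) 0.19 [-0.91  1.05  0.36  0.82  2.6  -0.6 ] 0.0 0.046
(0.533, -0.396) 0.23 [-0.91  1.04  0.29  0.92  2.65 -0.48] 0.0039 0.0
(0.515, -0.38) 0.1505 [-0.92  0.97  0.56  0.68  2.51 -0.77] 0.0 0.14
(0.515, -0.38) 0.19 [-0.92  0.96  0.52  0.74  2.56 -0.69] 0.0 0.09
(0.515, -0.38) 0.23 [-0.92  0.95  0.45  0.82  2.61 -0.6 ] 0.0 0.039
(0.505, -0.372) 0.1505 [-0.92  0.94  0.63  0.65  2.49 -0.8 ] 0.0 0.16
(0.505, -0.372) 0.19 [-0.92  0.92  0.59  0.71  2.54 -0.73] 0.0 0.11
(0.505, -0.372) 0.23 [-0.92  0.9   0.53  0.78  2.59 -0.64] 0.0 0.058
```

carry_out(
  targets=[
    [1,-1.5,-0.75,0.85,0],
    [1,-3,-1.5,1.7,0],
    [1,-3.6,-1.9,2.1,0],
    [1,-3.6,-1.9,2.1,0],
    [1,-2.2,-1.1,1.3,0],
    [1,-0.9,-0.45,0.55,0],
    [1,0,0,0,0],
    [1,0,0,0,0],
  ],
)

```text
time: 36.65
tool_pos: [0.4991, 0.1009, 0.3562]
ee_rot: [-3.141, 0.504, 1.786]
wrist_force: [-0.6, 0.2, -2.7]
width: 0.0259
```

Run:
```python
from path import *
for i in range(3):
    w=snap('wrist','w18');print(robot.get_obs()['wrist_force'])
s=snap('scene','s18');t2=snap('top','t18');s0=dict(np.load('pics/s0.npz'));t0=dict(np.load('pics/t0.npz'))
Rz=R.from_euler('z',12.2,degrees=True)
for nm,c,c0 in(('s',s,s0),('t',t2,t0)):
    poly=np.array([proj(c,np.array([.5415,.264,.135])+Rz.apply([a*.055,b*.03,0])) for a,b in((-1,-1),(1,-1),(1,1),(-1,1))]).astype(int)
    k=np.zeros((420,560),np.uint8);cv2.fillPoly(k,[poly],1);d=np.abs(c['image'].astype(int)-c0['image']).max(2)*k
    ys,xs=np.nonzero(d>30);print(nm,len(xs),k.sum(),(xs.mean(),ys.mean(),xs.min(),xs.max(),ys.min(),ys.max()) if len(xs) else '')
    if len(xs):
        i=np.argmax(d);print(' now',c['image'][ys,xs].mean(0),'was',c0['image'][ys,xs].mean(0)); p=onz(c,xs.mean(),ys.mean(),.026);print(' at z.026',p, Rz.inv().apply(p-[.5415,.264,0]))
M=path([[.48,-.15,.30],[.50,-.355,.23],[.5007,-.3525,.1505]])
```

```text
[ 7.32255950e-01  1.08024935e-03 -2.55167229e+00]
[-0.4034023   0.15501194 -2.57873373]
[-1.05540769 -0.86107983 -1.66791651]
s 0 968 
t 0 877 
t 36.9 q [-0.433  0.202  1.299  1.001  2.166 -0.284] p [0.4988 0.1012 0.3571] head 102.3 elev 29.0 jaw [0.977 0.215 0.001] w 0.026
[ 0.48 -0.15  0.3 ] n 6 err 0.0000 maxstep 0.06 q [-0.77  0.47  1.07  0.81  2.41 -0.6 ] margin 0.24 row [-3.06 -1.21  2.78]
[ 0.5   -0.355  0.23 ] n 5 err 0.0000 maxstep 0.15 q [-0.92  0.91  0.52  0.78  2.6  -0.65] margin 0.05 row [-2.9  -0.49  3.21]
[ 0.5007 -0.3525  0.1505] n 2 err 0.0000 maxstep 0.09 q [-0.92  0.94  0.63  0.65  2.49 -0.8 ] margin 0.11 row [2.03 0.06 3.42]
```

Run:
```python
from log import *
s0=dict(np.load('pics/s0.npz'));s=dict(np.load('pics/s18.npz'));t0=dict(np.load('pics/t0.npz'));t=dict(np.load('pics/t18.npz'));w=dict(np.load('pics/w18.npz'));w1=dict(np.load('pics/w1.npz'))
Rz=R.from_euler('z',12.2,degrees=True)
f=lambda c,x,y,z:proj(c,np.array([.5415,.264,0])+Rz.apply([x,y,z]))
for nm,c,c0 in(('s',s,s0),('t',t,t0)):
    d=np.abs(c['image'].astype(int)-c0['image']).max(2);k=np.zeros((420,560),np.uint8)
    P=np.array([f(c,x,y,z) for x in(-.11,.11) for y in(-.075,.075) for z in(0,.135)]).astype(np.int32)
    cv2.fillConvexPoly(k,cv2.convexHull(P),1);ys,xs=np.nonzero((d*k)>18)
    print(nm,len(xs),list(zip(xs.tolist(),ys.tolist()))[:40]);print([f(c,.11,y,z).round().tolist() for y in(-.075,.075) for z in(0,.135)])
# expected roller in wrist view of trough
o=robot.get_obs();bc=o['tool_pos'][:2]-.02*np.array([np.cos(1.785),np.sin(1.785)]);zb=o['tool_pos'][2]-.1435
for nm,c in(('s',s),('t',t)):
    g=lambda x,y,z:proj(c,np.r_[bc,zb]+Rz.apply([x,y,z])).round().astype(int)
    print(nm,'trough centre px',g(0,0,.012),'+x end',g(.035,0,.02))
    img=c['image'].mean(2)
    for x in np.arange(-.04,.041,.008):
        u,v=g(x,0,.01+abs(x)*.27);print(int(img[v,u]),end=' ')
    print()
g0=lambda x,y,z:proj(s0,np.array([.571,-.057,0])+R.from_euler('z',3,degrees=True).apply([x,y,z])).round().astype(int)
print('loaded s0',[int(s0['image'].mean(2)[g0(x,0,.01+abs(x)*.27)[1],g0(x,0,.01+abs(x)*.27)[0]]) for x in np.arange(-.04,.041,.008)])
```

```text
s 56 [(418, 266), (419, 266), (420, 266), (417, 267), (418, 267), (419, 267), (420, 267), (421, 267), (422, 267), (417, 268), (418, 268), (419, 268), (420, 268), (421, 268), (422, 268), (423, 268), (416, 269), (417, 269), (418, 269), (419, 269), (420, 269), (421, 269), (422, 269), (423, 269), (416, 270), (417, 270), (418, 270), (419, 270), (420, 270), (421, 270), (422, 270), (423, 270), (415, 271), (416, 271), (417, 271), (418, 271), (419, 271), (420, 271), (421, 271), (422, 271)]
[[409.0, 282.0], [422.0, 259.0], [466.0, 280.0], [484.0, 257.0]]
t 312 [(140, 163), (141, 163), (142, 163), (135, 164), (136, 164), (143, 164), (130, 165), (132, 165), (133, 165), (134, 165), (144, 165), (125, 166), (127, 166), (128, 166), (129, 166), (144, 166), (119, 167), (120, 167), (121, 167), (122, 167), (123, 167), (124, 167), (140, 167), (141, 167), (144, 167), (116, 168), (117, 168), (118, 168), (119, 168), (140, 168), (109, 169), (110, 169), (111, 169), (104, 170), (106, 170), (107, 170), (145, 170), (98, 171), (99, 171), (101, 171)]
[[154.0, 177.0], [143.0, 163.0], [107.0, 186.0], [91.0, 173.0]]
s trough centre px [377 175] +x end [379 185]
164 222 228 228 225 226 224 224 222 223 222 
t trough centre px [180 212] +x end [177 198]
203 208 211 210 209 211 205 146 240 215 118 
loaded s0 [141, 222, 226, 225, 220, 223, 187, 203, 223, 223, 224]
```

The roller is in the tub. A new blob shows through its clear +x wall at scene pixel (419,269), the trough pixels are now uniform, and the load has dropped from about 3.8 N to 2.4 N. Next I plan a route to the board that clears the wide boat.

Run:
```python
from path import *
M=path([[.43,-.06,.35],[.42,-.25,.345],[.44,-.352,.30],[.5007,-.3525,.225],[.5007,-.3525,.1505]])
```

```text
t 36.9 q [-0.433  0.202  1.299  1.001  2.166 -0.284] p [0.4988 0.1012 0.3571] head 102.3 elev 29.0 jaw [0.977 0.215 0.001] w 0.026
[ 0.43 -0.06  0.35] n 4 err 0.0000 maxstep 0.07 q [-0.72  0.23  1.27  0.87  2.39 -0.52] margin 0.26 row [-3.03 -2.54  1.88]
[ 0.42  -0.25   0.345] n 4 err 0.0000 maxstep 0.11 q [-0.92  0.52  0.91  0.78  2.6  -0.65] margin 0.05 row [-3.95 -1.26  2.33]
[ 0.44  -0.352  0.3  ] n 3 err 0.0204 maxstep 0.10 q [-0.98  0.76  0.63  0.77  2.65 -0.67] margin 0.0 row [-2.3  -0.08  2.99]
[ 0.5007 -0.3525  0.225 ] n 3 err 0.0000 maxstep 0.06 q [-0.92  0.91  0.54  0.77  2.59 -0.66] margin 0.01 row [0.82 1.97 2.41]
[ 0.5007 -0.3525  0.1505] n 2 err 0.0000 maxstep 0.08 q [-0.92  0.94  0.63  0.65  2.49 -0.8 ] margin 0.11 row [ 1.81 -0.    3.26]
```

Run:
```python
from path import *
M=path([[.43,-.06,.33],[.42,-.25,.28],[.445,-.345,.24],[.5007,-.3525,.19],[.5007,-.3525,.1505]])
```

```text
t 36.9 q [-0.433  0.202  1.299  1.001  2.166 -0.284] p [0.4988 0.1012 0.3571] head 102.3 elev 29.0 jaw [0.977 0.215 0.001] w 0.026
[ 0.43 -0.06  0.33] n 4 err 0.0000 maxstep 0.07 q [-0.72  0.24  1.3   0.84  2.37 -0.56] margin 0.28 row [-2.79 -2.55  2.32]
[ 0.42 -0.25  0.28] n 5 err 0.0000 maxstep 0.07 q [-0.92  0.54  1.01  0.67  2.51 -0.79] margin 0.14 row [-2.72 -1.01  2.65]
[ 0.445 -0.345  0.24 ] n 3 err 0.0000 maxstep 0.11 q [-0.97  0.78  0.72  0.66  2.58 -0.8 ] margin 0.07 row [-2.21  0.13  2.75]
[ 0.5007 -0.3525  0.19  ] n 2 err 0.0000 maxstep 0.07 q [-0.92  0.92  0.59  0.71  2.54 -0.74] margin 0.09 row [0.37 2.64 2.66]
[ 0.5007 -0.3525  0.1505] n 1 err 0.0000 maxstep 0.07 q [-0.92  0.94  0.63  0.65  2.49 -0.8 ] margin 0.16 row [ 1.92 -0.    3.45]
```

carry_out(
  targets=[
    [1,-2,-1.8,1.7,0],
    [1,-2.8,-2.5,2.3,0],
    [1,-2.8,-2.5,2.3,0],
    [1,-2.8,-2.5,2.3,0],
    [1,-2.7,-2,2.5,0],
    [1,-2.7,-1,2.6,0],
    [1,-2.7,-1,2.6,0],
    [1,-2.7,-1,2.6,0],
    [1,-2.7,-1,2.6,0],
    [1,-2.2,0,2.7,0],
    [1,-2.2,0.1,2.7,0],
    [1,-1.5,0.1,1.8,0],
    [1,0,0,0,0],
  ],
)

```text
time: 38.2
tool_pos: [0.4376, -0.3242, 0.2468]
ee_rot: [3.141, 0.503, 1.783]
wrist_force: [0.4, -0.7, -3.4]
width: 0.0257
```

Run:
```python
from path import *
path([[.5007,-.3525,.19],[.5007,-.3525,.1505]])
```

```text
t 38.2 q [-0.964  0.717  0.803  0.653  2.554 -0.806] p [ 0.4376 -0.3242  0.2468] head 102.1 elev 28.8 jaw [0.978 0.21  0.   ] w 0.0257
[ 0.5007 -0.3525  0.19  ] n 2 err 0.0000 maxstep 0.12 q [-0.92  0.92  0.59  0.71  2.54 -0.73] margin 0.11 row [-0.42  2.79  3.48]
[ 0.5007 -0.3525  0.1505] n 1 err 0.0000 maxstep 0.07 q [-0.92  0.94  0.63  0.66  2.49 -0.8 ] margin 0.16 row [ 1.9  -0.    3.46]
```

carry_out(
  targets=[
    [1,-0.8,1,2,0],
    [1,0,2.2,2.4,0],
    [1,0,1.6,1.7,0],
    [1,0,0.8,0.8,0],
    [1,0,0,0,0],
  ],
)

```text
time: 38.7
tool_pos: [0.5009, -0.3491, 0.1927]
ee_rot: [3.141, 0.504, 1.787]
wrist_force: [-0.3, -0.8, -2.1]
width: 0.026
```

Run:
```python
from path import *
o=robot.get_obs();path([[.5007,-.3525,.1505]])
t=dict(np.load('pics/t0.npz'));h=cv2.cvtColor(t['image'],cv2.COLOR_RGB2HSV)
s=dict(np.load('pics/s0.npz'))
for c,b in((t,(320,185,380,255)),(s,(165,175,235,240))):
    g=cv2.cvtColor(c['image'],cv2.COLOR_RGB2HSV);m=((g[...,0]>15)&(g[...,0]<30)&(g[...,2]>170)&(g[...,1]>60)).astype(np.uint8);z=np.zeros_like(m);z[b[1]:b[3],b[0]:b[2]]=m[b[1]:b[3],b[0]:b[2]]
    k=max(cv2.findContours(z,0,2)[0],key=cv2.contourArea);a=cv2.approxPolyDP(cv2.convexHull(k),.04*cv2.arcLength(k,True),True)[:,0];Q=np.array([onz(c,u,v,.006) for u,v in a]);print(Q[:,:2].round(3).tolist(),Q.mean(0).round(4))
```

```text
t 38.7 q [-0.919  0.909  0.593  0.713  2.541 -0.731] p [ 0.5009 -0.3491  0.1927] head 102.4 elev 28.9 jaw [0.977 0.215 0.   ] w 0.026
[ 0.5007 -0.3525  0.1505] n 1 err 0.0000 maxstep 0.07 q [-0.92  0.94  0.63  0.65  2.49 -0.8 ] margin 0.16 row [ 1.75 -0.1   3.86]
[[0.607, -0.339], [0.605, -0.457], [0.457, -0.452], [0.461, -0.333]] [ 0.5323 -0.3953  0.006 ]
[[0.46, -0.455], [0.462, -0.336], [0.61, -0.338], [0.605, -0.459]] [ 0.5341 -0.3968  0.006 ]
```

Run:
```python
from path import *
path([[.524,-.3725,.175],[.524,-.3725,.1508]])
```

```text
t 38.7 q [-0.919  0.909  0.593  0.713  2.541 -0.731] p [ 0.5009 -0.3491  0.1927] head 102.4 elev 28.9 jaw [0.977 0.215 0.   ] w 0.026
[ 0.524  -0.3725  0.175 ] n 1 err 0.0000 maxstep 0.17 q [-0.91  1.03  0.42  0.77  2.58 -0.66] margin 0.07 row [-1.58  1.75  2.9 ]
[ 0.524  -0.3725  0.1508] n 1 err 0.0000 maxstep 0.05 q [-0.91  1.04  0.46  0.73  2.55 -0.71] margin 0.1 row [ 1.17 -0.    2.12]
```

carry_out(
  targets=[
    [1,-0.5,0.6,1,0],
    [1,-0.6,0.6,1,0],
    [1,-0.5,0.55,0.9,0],
    [1,0,0,0,0],
    [1,0.4,0,0.7,0],
    [1,0.3,0,0.5,0],
    [1,0,0,0,0],
  ],
)

```text
time: 39.4
tool_pos: [0.5226, -0.3731, 0.162]
ee_rot: [-3.141, 0.505, 1.785]
wrist_force: [-0.6, -0.3, -2.3]
width: 0.0255
```

Run:
```python
from path import *
print(robot.get_obs()['wrist_force'])
path([[.524,-.3725,.1505]])
```

```text
[-0.63638882 -0.26449243 -2.28341172]
t 39.4 q [-0.916  1.029  0.446  0.744  2.558 -0.692] p [ 0.5226 -0.3731  0.162 ] head 102.3 elev 28.9 jaw [ 0.977  0.213 -0.   ] w 0.0255
[ 0.524  -0.3725  0.1505] n 1 err 0.0000 maxstep 0.02 q [-0.91  1.04  0.46  0.73  2.54 -0.71] margin 0.11 row [0.58 0.15 0.99]
```

carry_out(
  targets=[
    [1,0.25,0,0.45,0],
    [1,0.15,0,0.27,0],
    [1,0.1,0,0.17,0],
    [1,0,0,0,0],
  ],
)

```text
time: 39.8
tool_pos: [0.523, -0.3735, 0.1518]
ee_rot: [3.141, 0.505, 1.785]
wrist_force: [-0.2, -0.0, -3.4]
width: 0.0259
```

Run:
```python
from log import *
for i in range(3):
    w=snap('wrist','w20');o=robot.get_obs();print(o['wrist_force'],o['tool_pos'])
```

```text
[-0.20125656 -0.70147265 -3.42805257] [ 0.52298624 -0.37351823  0.15210114]
[ 0.13821731  0.74376685 -2.93611696] [ 0.5230372  -0.37355462  0.15229666]
[ 0.49035511  0.35564723 -2.61807097] [ 0.52306135 -0.37360039  0.15242218]
```

Still carrying weight. I go down 1 mm at a time until contact.

carry_out(
  targets=[
    [1,0.05,0,0.09,0],
    [1,0.05,0,0.09,0],
    [1,0,0,0,0],
    [1,0,0,0,0],
  ],
)

```text
time: 40.35
tool_pos: [0.523, -0.3736, 0.1502]
ee_rot: [3.141, 0.506, 1.785]
wrist_force: [0.3, -0.4, -3.8]
width: 0.0258
```

Run:
```python
from log import *
for i in range(3):
    w=snap('wrist','w21');o=robot.get_obs();print(o['wrist_force'],o['tool_pos'])
```

```text
[-0.14184993 -0.25103007 -2.61549235] [ 0.52304904 -0.37354825  0.15022052]
[ 0.13238618  1.11738137 -2.5486296 ] [ 0.5230325  -0.37357439  0.15026058]
[ 0.24893751 -0.59926024 -2.58427277] [ 0.52305272 -0.37356091  0.1502692 ]
```

carry_out(
  targets=[
    [1,0.05,0,0.09,0],
    [1,0.03,0,0.05,0],
    [1,0,0,0,0],
    [1,0,0,0,0],
  ],
)

```text
time: 40.9
tool_pos: [0.5228, -0.3735, 0.1497]
ee_rot: [3.139, 0.507, 1.785]
wrist_force: [-0.7, 0.0, 2.3]
width: 0.0259
```

Run:
```python
from log import *
for i in range(3):
    w=snap('wrist','w22');o=robot.get_obs();print(o['wrist_force'],o['tool_pos'])
```

```text
[-0.47830351  0.38906752  2.82957386] [ 0.52284313 -0.37352242  0.14970992]
[-0.9819379   0.47801164  3.67640666] [ 0.52283675 -0.37351325  0.14967948]
[-0.90657347 -0.17959759  4.04954837] [ 0.52284364 -0.37348674  0.14966271]
```

Contact is at the expected height. I open, let the boat settle, and lift straight up.

carry_out(
  targets=[
    [0,0,0,0,0],
    [0,0,0,0,0],
    [0,0,0,0,0],
    [0,0,0,0,0],
    [0,0,0,0,0],
    [0,0,0,0,0],
    [0,0,0,0,0],
    [0,0,0,0,0],
    [0,-0.5,0,-0.9,0],
    [0,-0.8,0,-1.5,0],
    [0,-0.8,0,-1.5,0],
    [0,-0.8,0,-1.5,0],
    [0,0,0,0,0],
  ],
)

```text
time: 42.35
tool_pos: [0.5229, -0.3731, 0.2136]
ee_rot: [3.136, 0.512, 1.784]
wrist_force: [-0.4, -0.1, 0.2]
width: 0.0938
```

Run:
```python
from path import *
print(robot.get_obs()['wrist_force'])
path([[.49,-.36,.225],[.43,-.28,.28],[.43,-.05,.35]])
```

```text
[-0.4377932  -0.1446807   0.19257786]
t 42.35 q [-0.916  1.012  0.369  0.841  2.618 -0.579] p [ 0.5229 -0.3731  0.2136] head 102.2 elev 29.4 jaw [0.977 0.214 0.005] w 0.0938
[ 0.49  -0.36   0.225] n 1 err 0.0000 maxstep 0.18 q [-0.94  0.9   0.55  0.75  2.59 -0.69] margin 0.06 row [ 1.16 -2.93 -1.98]
[ 0.43 -0.28  0.28] n 3 err 0.0000 maxstep 0.14 q [-0.94  0.6   0.91  0.68  2.54 -0.78] margin 0.09 row [ 1.74 -1.37 -3.09]
[ 0.43 -0.05  0.35] n 6 err 0.0000 maxstep 0.09 q [-0.71  0.22  1.29  0.87  2.38 -0.51] margin 0.14 row [ 2.69  0.83 -2.85]
```

carry_out(
  targets=[
    [0,0.6,-1.5,-1,0],
    [0,0.6,-1.5,-1,0],
    [0,1.7,-1.4,-3.1,0],
    [0,1.7,-1.4,-3.1,0],
    [0,1.7,-1.4,-3.1,0],
    [0,2.7,0.8,-2.8,0],
    [0,2.7,0.8,-2.8,0],
    [0,2.7,0.8,-2.8,0],
    [0,2.7,0.8,-2.8,0],
    [0,2.7,0.8,-2.8,0],
    [0,2.7,0.8,-2.8,0],
    [0,0,0,0,0],
  ],
)

```text
time: 43.55
tool_pos: [0.4275, -0.0492, 0.3485]
ee_rot: [3.136, 0.509, 1.787]
wrist_force: [0.5, -0.3, 0.7]
width: 0.0939
```

Run:
```python
from log import *
o=log();st(o);t=snap('top','t30');s=snap('scene','s30');t0=dict(np.load('pics/t0.npz'));s0=dict(np.load('pics/s0.npz'))
bc=np.array([.5229,-.3735])-.02*np.array([np.cos(1.785),np.sin(1.785)]);print('boat expected',bc)
Rz=R.from_euler('z',12.3,degrees=True)
for nm,c in(('t',t),('s',s)):
    g=lambda x,y,z:proj(c,np.r_[bc,.006]+Rz.apply([x,y,z])).round().astype(int)
    H=np.array([g(x,y,z) for x in(-.045,.045) for y in(-.023,.023) for z in(0,.035)],np.int32)
    k=np.zeros((420,560),np.uint8);cv2.fillConvexPoly(k,cv2.convexHull(H),1)
    hs=cv2.cvtColor(c['image'],cv2.COLOR_RGB2HSV);neu=((hs[...,1]<50)&(hs[...,2]>120)).astype(np.uint8)
    b=np.array([g(x,y,.1) for x in(-.1,.1) for y in(-.1,.1)]);x0,y0=b.min(0);x1,y1=b.max(0);z=np.zeros_like(neu);z[y0-10:y1+25,x0-5:x1+5]=neu[y0-10:y1+25,x0-5:x1+5]
    print(nm,'neutral in hull',(neu*k).sum(),k.sum())
    for q in cv2.findContours(z,0,2)[0]:
        if cv2.contourArea(q)>20:r=cv2.minAreaRect(q);print('  blob',r,cv2.contourArea(q),onz(c,*r[0],.036).round(3))
    dk=(c['image'].max(2)<70).astype(np.uint8);ct=g(0,0,.145);d=dk[ct[1]-15:ct[1]+15,ct[0]-12:ct[0]+12];ys,xs=np.nonzero(d)
    print('  block px pred',ct,'found',(xs.mean()+ct[0]-12,ys.mean()+ct[1]-15) if len(xs) else None,len(xs),'->',onz(c,xs.mean()+ct[0]-12,ys.mean()+ct[1]-15,.151).round(4) if len(xs) else '')
    c0=s0 if nm=='s' else t0;d=np.abs(c['image'].astype(int)-c0['image']).max(2)
    g2=proj(c,[.55,-.242,.05]).astype(int);print('  wide boat region diff',(d[g2[1]-15:g2[1]+15,g2[0]-15:g2[0]+15]>40).sum())
d=np.abs(s['image'].astype(int)-s0['image']).max(2);ys,xs=np.nonzero(d[255:285,405:470]>18);print('clear wall blob',len(xs),xs.mean()+405,ys.mean()+255)
```

```text
t 43.55 q [-0.709  0.216  1.297  0.866  2.381 -0.518] p [ 0.4275 -0.0492  0.3485] head 102.4 elev 29.2 jaw [0.976 0.217 0.005] w 0.0939
boat expected [ 0.52715139 -0.39304292]
t neutral in hull 0 605
  block px pred [356 211] found (np.float64(362.1864406779661), np.float64(206.9322033898305)) 59 -> [ 0.5389 -0.4108  0.151 ]
  wide boat region diff 789
s neutral in hull 351 621
  blob ((199.88821411132812, 200.9529266357422), (14.802425384521484, 24.92636489868164), 4.39870548248291) 314.0 [ 0.536 -0.39   0.036]
  blob ((199.5, 179.5), (5.0, 5.0), 90.0) 25.0 [ 0.462 -0.413  0.036]
  block px pred [192 174] found (np.float64(193.03389830508473), np.float64(174.89830508474577)) 59 -> [ 0.529 -0.391  0.151]
  wide boat region diff 0
clear wall blob 58 419.1551724137931 270.1034482758621
```

```bash
python3 -c "
from bench import robot
print(robot.close_job())"
```

```text
the job is handed in; nothing more can be done
None
```

I handed the job in at about 43.6 s. The roller is in the tub and the emptied narrow boat is standing upright on the plywood board.

**How it was done**
- The moves can only turn the tool about its own axis. I pushed the arm against its reach limits to tilt the tool to about 29° below horizontal, lined up with the tub's y axis, so that turning the tool tips the boat lengthwise.
- The first grip held the boat about 9° out of line. I set it down, squared it with the fingertips and gripped it again, this time at 26 mm. Two of the pushes went wrong before the third squared it. One of those turned it further out of line. The third leaned it sideways for a moment, but the roller stayed in.
- I lowered the boat level through the slot, dipped it 38° lengthwise, brought it back level and out, set it on the board, let go and moved the arm away.

**Last checks**
- **Roller:** I did not see the roller itself. It was not visible through the slot from either camera. A new spot showed through the tub's clear wall, the trough looked evenly empty, and the load fell from about 3.8 N to 2.5 N (one noisy reading on the way out was still 3.9 N).
- **Boat:** the scene camera shows the grip block at (0.529, −0.391), against (0.527, −0.393) expected. The computed footprint lies at least 23 mm inside the board. The arm blocked the top camera's view of it, so that check gave nothing usable.
- **Slot clearance:** I worked this out at about 7 mm or more during the tip. No contact force showed in the readings between moves.
- **Wide boat:** it looks unmoved in the scene view; the arm blocked the top view of it.

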